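# Tip the plaster offcuts into the scrap hopper

### The job

Clear away the small plaster offcuts and rosettes (about 6 cm) lying loose on the bench: swing the scrap hopper's cover well up (at least 65 degrees), collect every piece in the steel tray, and only when all are in the tray together, carry it over and tip the lot into the hopper over the tray's lip. Then set the empty tray back upright and squarely in the middle of its board and lower the cover gently until it rests closed, without letting it slam. Leave everything else on the bench where it is.

Things in the scene. Friction and masses are not known exactly. Their poses are not given: they have to be found in the camera images.
- hopper: open-topped sheet-steel scrap hopper fixed to the bench, 210 (x) x 240 (y) mm outside, 135 mm high, walls and floor 5 mm; origin under its centre, z up. Its cover is hinged along the +x rim (far from the robot). A green motor box (130 mm high, motor on it to 177 mm) stands on its -y side, out to y = -220 mm, x = -55 to 95 mm; the tray is on its +y side
- hopper_mouth (a point): centre of the hopper's mouth, at rim height (135 mm above the bench); axes as the hopper
- cover (a joint): angle of the hopper's flat cover: 0 closed, resting on the rim; 1.57 upright; stop at 1.75. A stiff friction hinge (0.6 N m; cover 0.35 kg): it stays where it is left and needs 2 to 5 N at the bar
- cover_bar (a point): middle of the cover's pull bar: 12 mm round bar, 110 mm along the hopper's y, in the cover's plane, 252 mm from the hinge axis. A 34 mm wide opening between bar and cover edge takes a finger (open the gripper to 30 mm at most there). The point turns with the cover. The bar can turn in the grip, so the tool may point down all the way
- cover_hinge (a point): middle of the cover's hinge axis (along the hopper's y) on the far rim, 105 mm from the hopper's centre, 135 mm up
- board: plywood board fixed to the bench, 260 (x) x 190 (y) x 10 mm, on which the tray lives; origin under its centre, so its top is 10 mm above the origin
- tray: loose sheet-steel tray, 220 (x) x 135 (y) mm, walls 55 mm high and 5 mm thick, floor 5 mm, 0.28 kg; origin under its centre. The +x end has no wall: the floor slopes up from x = 70 mm to a lip 20 mm high at x = 110 mm, over which the contents are tipped. A bail handle crosses it, its posts rising from the middle of the side walls to 135 mm
- tray_grip (a point): centre of the tray's wooden grip, a flat slat 10 mm thick, 32 mm tall, 130 mm along the tray's y, at (-50, 0, 120) mm in the tray frame; axes as the tray. The slat leans 30 degrees (top towards the tray's -x): pinch it with the tool leaning alike, fingers pointing down and 30 degrees towards the tray's +x, closing across the slat
- tray_lip (a point): middle of the tray's pouring lip, at (110, 0, 20) mm in the tray frame; axes as the tray
- offcut_a: white plaster cornice offcut, a stepped block: foot 62 (x) x 46 (y) x 20 mm high, with a 62 x 28 x 12 mm step centred on top (32 mm high in all), about 70 g; origin at the centre of its underside, z up. May be absent.
- offcut_b: white plaster cornice offcut, a stepped block: foot 62 (x) x 46 (y) x 20 mm high, with a 62 x 28 x 12 mm step centred on top (32 mm high in all), about 70 g; origin at the centre of its underside, z up. May be absent.
- offcut_c: white plaster cornice offcut, a stepped block: foot 62 (x) x 46 (y) x 20 mm high, with a 62 x 28 x 12 mm step centred on top (32 mm high in all), about 70 g; origin at the centre of its underside, z up. May be absent.
- rosette_a: white plaster rosette, a round reject casting: foot disc 60 mm across and 18 mm high, 36 mm boss on top (28 mm high in all), about 70 g; origin at the centre of its underside, z up. May be absent.
- rosette_b: white plaster rosette, a round reject casting: foot disc 60 mm across and 18 mm high, 36 mm boss on top (28 mm high in all), about 70 g; origin at the centre of its underside, z up. May be absent.
- brush: flat brush lying on the bench, about 200 mm long; origin at the centre of its underside; leave it alone
- spatula: spatula lying on the bench left of the robot, about 250 mm long; origin at the centre of its underside; leave it alone
- bowl: terracotta bowl, 120 mm across, 65 mm high; origin at the centre of its underside; leave it alone
- can: closed tin, 72 mm across, 75 mm high; origin at the centre of its underside; leave it alone
- jar: glass jar, 70 mm across, 90 mm high; origin at the centre of its underside; leave it alone

How it is judged:
By the outcome, as a careful person would: the job done as asked, in the order asked, and still so for the second after the job is handed in, with the robot touching nothing.
Of offcut_a, offcut_b, offcut_c, rosette_a, rosette_b only 3 to 5 are there at a start; the rules pass over those that are not, and their reading is None.
At some moment in a run one of offcut_a, offcut_b, offcut_c, rosette_a, rosette_b, tray may be knocked a few centimetres aside while the robot is not near it.
It also fails if it takes over 210 s, if anything falls off the work surface, if the arm or the gripper's body presses on something with over 40 N, if the wrist force passes 120 N, or if a joint passes its speed limit or range.

### The arm

A 7-joint arm with a two-finger parallel gripper is mounted at the origin on the work surface. World frame = base frame: x ahead of the robot, y to its left, z up, the work surface at z = 0. Lengths are in m, angles in rad, forces in N, time in s.
With the tool pointing down it reaches from about 0.4 to 0.875 m from the base axis. Payload 19.3 kg.
Tool frame: the origin (TCP) lies on the centre line of the jaws, within the pads' length; the fingertips stand 14 mm ahead of it and the grasp point (between the pads) lies 5 mm behind it; z points along the fingers, y is the line along which they close (so a half turn about z gives the same grasp; the last joint's range is limited). The gripper opens to 85 mm and grips with 20 to 120 N. Pads are 22 mm wide; open, the fingers measure 114 mm over their backs; the gripper's body (76 mm by 85 mm) begins 54 mm behind the grasp point. The pads swing forward as they close: fully open they stand 13 mm farther back than shut.
Start: joints at [1.23, 0.521, -0.036, 1.599, 0.021, 1.021, -0.113], TCP at [0.167, -0.602, 0.245] pointing down, gripper open.
Joint ranges: [-2.91, 2.91], [-0.3, 2.13], [-1.5, 1.42], [0.17, 2.43], [-1.26, 4.41], [0.16, 1.93], [-2.52, 2.52]. Speed limits (rad/s): [1.89, 1.89, 2.39, 2.39, 3.01, 3.01, 3.01].

### API

Orientations are given as [roll, pitch, yaw] about the fixed x, y, z axes, in that order (R = Rz(yaw) Ry(pitch) Rx(roll)).
In Python, from workcell import bot, grab_frame, regions_of gives the robot as it stands. The module is installed in compiled form; this text tells all that it offers.
- The arm moves only by the tool play_rows, never from a script. Its argument "plan" is a list of rows, each a list of 3 entries, a list of its own where there are three numbers: the shift along the tool's x, y, z in units of 2.5 cm (1.0 is 2.5 cm), then the turn, a rotation vector about the tool's x, y, z in units of 0.15 rad (1.0 is 0.15 rad), then the closure, from -1 (fully open) to 1 (shut). In form: [[[tx, ty, tz], [rx, ry, rz], jaw], ...]. A call has 1 to 20 rows; each row shifts and turns the commanded pose from where the row before left it, along the tool's axes as they then stand; what a row does not reach is not made up. A row lasts 1/8 s, in which the tool goes at most 62.5 mm and 10.7 degrees, less where a joint would pass 70% of its speed; a pose out of reach is approached as far as the arm can. A call with a number of a shift or a turn outside -1 to 1 is refused whole. A call with a gripper value outside its range is refused whole. The fingers move at their own pace and stop on an object; "newtons" is the grip in N (left out, the last holds). Time passes only in rows, so rows that do not move let the fingers close. It gives the time, the measured TCP pose, the force, the opening and the grip force at its end, in the units of the state.
- bot.observe(): the state, without advancing time (a new reading comes with each control period).
- grab_frame(name): name is "scene" or "top" or "wrist"; returns a dict with "pixels" (420x560x3 uint8, red, green, blue), "depth" (420x560 float32, m along the optical axis (not along the pixel's ray), 0 where there is no reading), "camera_matrix" (3x3 intrinsics, pixels), "distortion" ([k1, k2, p1, p2, k3] as OpenCV has them; the pictures are not rectified), "R" (3x3) and "t" (3): a world point X has camera coordinates R X + t. Camera axes: x right, y down, z forward; pixel columns grow to the right and rows downward; lengths in m; the calibration is good to about 2 mm. A picture is of the moment at which its call begins.
- bot.job_done(): hands the job in; it is judged then, once.
Trained networks look in the newest picture that a camera, given by its name, has taken for a name from the list of things; names that differ only in an ending like _2 or _b are one class to them, and where a whole thing is asked for, a point or a joint stands for the part that bears it (a point fixed in the world has none). Each returns a list of dicts, best first, with "p" (0 to 1); they miss things now and then, are a little off and sometimes report something else, mostly with a low value. They report only what shows in the picture. A call takes as long as a camera call.
- regions_of(thing, camera): "mask" (420x560 bool, what is visible of it) and "box" ([left, top, right, bottom] in pixels, round what is visible of it).
The state is a dict: "clock": time; "qpos": joint angles; "qd": joint speeds; "joint_efforts": joint torques, N m; "position": TCP position; "tool_rot": TCP orientation; "force": force on the tool from outside, world axes, zero at the start; "moment": the same for the moment, N m; "grip_width": finger opening in m; "finger_force": force on a finger pad.
Only numpy, scipy, OpenCV 4.12 (cv2) and the standard library are available. Lean on these libraries where they do the work, as an engineer would, in place of code of your own. Each camera call takes 0.05 s, during which the arm holds its last target. There are 200 camera calls.

## Working session

There is one attempt and no reset: what is moved stays moved. The work goes in short steps, Python scripts to look and compute and a tool call to move; the robot and the scene stay as the last step left them, time stands still between calls to the robot, and variables do not carry over. Pictures are saved under pics/ and viewed, at most 14 in all, crops included, and the job is handed in when it is done.

Besides the shell and the picture viewer there is one more tool, called after "Emit:" as a command line: name --argument value ..., lists and objects as JSON in quotes. play_rows: Moves the arm, as the interface text tells. Its arguments: {"type":"object","properties":{"plan":{"type":"array"},"newtons":{"type":"number"}},"required":["plan"]}

```bash
mkdir -p pics
cat > h.py <<'E'
import numpy as np, cv2
from workcell import bot, grab_frame, regions_of
from scipy.spatial.transform import Rotation as Ro
def cloud(f):
    K=f["camera_matrix"];h,w=f["depth"].shape
    u,v=np.meshgrid(np.arange(w),np.arange(h))
    p=cv2.undistortPoints(np.stack([u,v],-1).reshape(-1,1,2).astype(np.float64),K,np.array(f["distortion"])).reshape(h,w,2)
    d=f["depth"]
    X=np.dstack([p*d[...,None],d])
    return (X-f["t"])@f["R"]   # R^T (X-t)
def save(f,n): cv2.imwrite(f"pics/{n}.png",f["pixels"][...,::-1])
E
python3 - <<'E'
from h import *
print(bot.observe())
a=grab_frame("scene");b=grab_frame("top")
cv2.imwrite("pics/a.png",a["pixels"][...,::-1]);cv2.imwrite("pics/b.png",b["pixels"][...,::-1])
np.savez("top0.npz",**b);np.savez("scene0.npz",**a)
for cam,f in(("scene",a),("top",b)):
    C=cloud(f)
    print(cam,"campos",(-f["R"].T@f["t"]).round(3))
    for n in ["hopper","cover","board","tray","offcut_a","rosette_a","brush","spatula","bowl","can","jar"]:
        for r in regions_of(n,cam):
            if r["p"]<.3: continue
            P=C[r["mask"]&(f["depth"]>0)]
            if len(P)==0: continue
            print(n,round(r["p"],2),np.array(r["box"]).round().tolist(),"med",np.median(P,0).round(3),"lo",np.percentile(P,2,axis=0).round(3),"hi",np.percentile(P,98,axis=0).round(3))
E
```

```text
{'clock': 0.0, 'qpos': array([ 1.22981512,  0.52199751, -0.03629634,  1.60001005,  0.02122524,
        1.02110897, -0.11278501]), 'qd': array([-0.00024548, -0.00196058, -0.00026907,  0.00149101, -0.00152052,
        0.00108843, -0.00083184]), 'joint_efforts': array([-8.32220885e-04, -9.27088666e+01,  1.97894365e+00, -3.69909525e+01,
        1.77069521e-02,  8.26388161e-03,  5.41987174e-05]), 'position': array([ 0.16703148, -0.60192862,  0.24473564]), 'tool_rot': array([-3.14046025e+00,  1.18876892e-04,  2.70772589e-01]), 'force': array([-0.23500634, -1.22822378, -0.70050824]), 'moment': array([ 0.0122672 , -0.02435173,  0.01049216]), 'finger_force': 0.0, 'grip_width': 0.08524456359735405}
scene campos [ 1.069 -0.807  1.571]
hopper 0.93 [198.0, 191.0, 304.0, 314.0] med [ 0.57  -0.263  0.154] lo [ 0.408 -0.432  0.001] hi [ 0.666 -0.096  0.205]
cover 0.79 [205.0, 190.0, 292.0, 282.0] med [ 0.538 -0.217  0.172] lo [ 0.406 -0.328  0.141] hi [ 0.639 -0.099  0.211]
cover 0.51 [311.0, 241.0, 336.0, 264.0] med [ 0.77  -0.09   0.083] lo [ 0.736 -0.109  0.007] hi [ 0.799 -0.048  0.096]
board 0.
[... 2513 characters left out ...]
  0.41  0.032]
brush 0.68 [435.0, 228.0, 475.0, 268.0] med [ 0.4   -0.538  0.026] lo [ 0.347 -0.581 -0.001] hi [ 0.455 -0.471  0.068]
brush 0.61 [208.0, 119.0, 267.0, 133.0] med [0.791 0.158 0.018] lo [0.769 0.042 0.007] hi [0.81  0.23  0.025]
spatula 0.66 [96.0, 274.0, 190.0, 298.0] med [0.304 0.494 0.004] lo [ 0.262  0.297 -0.004] hi [0.328 0.56  0.022]
bowl 0.78 [434.0, 228.0, 475.0, 266.0] med [ 0.4   -0.538  0.027] lo [ 0.347 -0.579  0.001] hi [ 0.454 -0.471  0.067]
can 0.79 [118.0, 144.0, 150.0, 173.0] med [0.675 0.437 0.073] lo [0.645 0.412 0.006] hi [0.707 0.473 0.08 ]
jar 0.64 [293.0, 115.0, 315.0, 142.0] med [ 0.757 -0.072  0.088] lo [ 0.732 -0.103  0.014] hi [ 0.793 -0.04   0.096]
```

Run:
```python
import numpy as np,cv2
b=dict(np.load("top0.npz"));im=b["pixels"][...,::-1]
c=im[90:320,80:500]
cv2.imwrite("pics/b2.png",cv2.resize(c,None,fx=1.9,fy=1.9,interpolation=cv2.INTER_CUBIC))
```

```text
(no output)
```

View pics/b2.png

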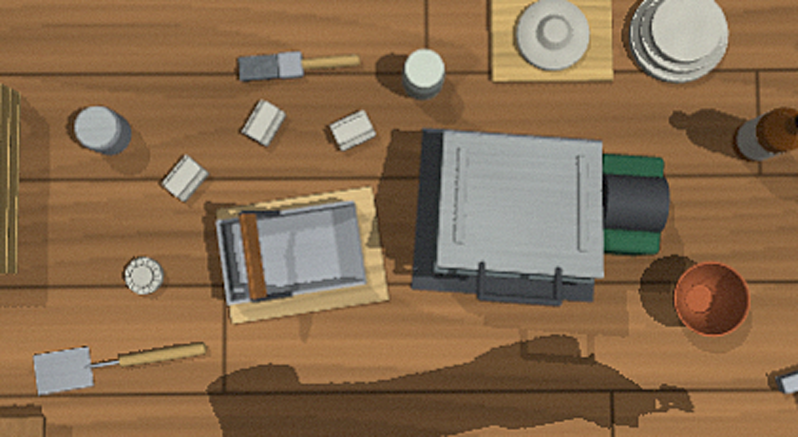

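View pics/a.png

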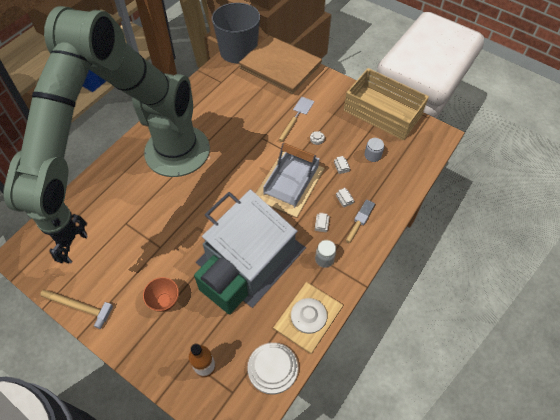

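The top view (crop ×1.9) shows four pieces: three offcuts at crop (263,123), (352,130) and (185,178), and one rosette at (143,276). The tray's grip is at (252,255), with its lip towards the hopper. The cover is slightly raised, with its bar at (520,285). The scene view agrees. Next I'll fit the poses.

```bash
cat >> h.py <<'E'
def fused(box,zlo,zhi,fr):
    o=[]
    for f in fr:
        C=cloud(f);m=(f["depth"]>0)
        for i in range(2): m&=(C[...,i]>box[2*i])&(C[...,i]<box[2*i+1])
        m&=(C[...,2]>zlo)&(C[...,2]<zhi); o.append(C[m])
    return o
def rect(P):
    (c,s,a)=cv2.minAreaRect(P[:,:2].astype(np.float32))
    if s[0]<s[1]: s=s[::-1];a+=90
    return np.round(c,4),np.round(s,4),round((a+90)%180-90,1)
E
python3 - <<'E'
from h import *
b=dict(np.load("top0.npz"));a=dict(np.load("scene0.npz"))
fr=[b,a]
for n,x,y in [("o1",.678,.044),("o2",.694,.187),("o3",.601,.318),("ros",.443,.382)]:
    for P in fused((x-.055,x+.055,y-.055,y+.055),.011,.06,fr): print(n,len(P),rect(P),"top z",np.percentile(P[:,2],90).round(4))
print("bench z",[np.median(P[:,2]).round(4) for P in fused((.45,.55,.3,.35),-.05,.05,fr)])
print("slat",[(len(P),P.mean(0).round(4),rect(P)) for P in fused((.36,.6,.0,.28),.115,.16,fr)])
print("traywall",[(len(P),rect(P)) for P in fused((.36,.6,.0,.28),.045,.16,fr)])
print("trayall",[(len(P),rect(P)) for P in fused((.36,.6,.0,.28),.03,.08,fr)])
print("board",[(len(P),rect(P)) for P in fused((.34,.62,-.04,.28),.006,.2,fr)])
for P in fused((.37,.66,-.34,-.08),.137,.25,fr):
    # exclude motor; plane fit
    A=np.c_[P[:,:2],np.ones(len(P))];w=np.ones(len(P),bool)
    for _ in range(8):
        q=np.linalg.lstsq(A[w],P[w,2],rcond=None)[0];w=abs(A@q-P[:,2])<.005
    print("cover",w.sum(),q.round(4),"ang",np.degrees(np.arctan(np.hypot(*q[:2]))).round(1),"dir",np.degrees(np.arctan2(-q[1],-q[0])).round(1),rect(P[w]),"z",np.percentile(P[w][:,2],[1,99]).round(3))
    L=P[w]; print(" low x end", L[L[:,0]<np.percentile(L[:,0],4)].mean(0).round(4))
for P in fused((.34,.70,-.5,-.05),.03,.24,fr): print("hopall",rect(P))
E
```

```text
o1 317 (array([0.6798, 0.0449]), array([0.0645, 0.0477]), -65.0) top z 0.0351
o1 206 (array([0.6711, 0.0371]), array([0.08 , 0.074]), -85.1) top z 0.0365
o2 298 (array([0.6931, 0.1927]), array([0.062, 0.046]), -30.6) top z 0.0355
o2 197 (array([0.6948, 0.1682]), array([0.1003, 0.0812]), -37.4) top z 0.0358
o3 311 (array([0.5855, 0.3006]), array([0.1027, 0.0619]), 51.2) top z 0.0345
o3 187 (array([0.5931, 0.3177]), array([0.0966, 0.0773]), -22.3) top z 0.0366
ros 293 (array([0.4423, 0.3864]), array([0.0572, 0.0563]), -87.7) top z 0.0289
ros 146 (array([0.4489, 0.3865]), array([0.1024, 0.0711]), 12.9) top z 0.0324
bench z [np.float64(-0.0003), np.float64(0.0017)]
slat [(450, array([0.4702, 0.1911, 0.1355]), (array([0.4699, 0.1918]), array([0.1385, 0.0238]), 7.8)), (306, array([0.4699, 0.1867, 0.1355]), (array([0.4692, 0.1884]), array([0.1399, 0.0298]), 9.3))]
traywall [(851, (array([0.4769, 0.1413]), array([0.2226, 0.1385]), -82.1)), (629, (array([0.475 , 0.1396]), array([0.227 , 0.1438]), -80.9))]
trayall [(453, (array([0.4773, 0.1408]), array([0.2236, 0.1376]), -82.3)), (422, (array([0.4748, 0.1383]), array([0.2284, 0.1426]), -80.4))]
board [(4951, (array([0.4776, 0.1195]), array([0.3157, 0.273 ]), 89.6)), (3006, (array([0.4798, 0.1241]), array([0.3113, 0.2795]), 90.0))]
cover 5898 [-0.2892  0.0234  0.3325] ang 16.2 dir -4.6 (array([ 0.5242, -0.2148]), array([0.252 , 0.2484]), -4.4) z [0.139 0.213]
 low x end [ 0.4091 -0.2028  0.2103]
cover 3756 [-0.2933  0.0203  0.335 ] ang 16.4 dir -4.0 (array([ 0.5235, -0.2142]), array([0.2537, 0.2481]), -4.4) z [0.139 0.214]
 low x end [ 0.4126 -0.2124  0.2102]
hopall (array([ 0.5131, -0.3013]), array([0.4407, 0.2655]), 81.0)
hopall (array([ 0.5106, -0.3008]), array([0.4415, 0.2653]), 81.3)
```

```bash
cat >> h.py <<'E'
from scipy.linalg import logm,expm
def T(p,R):
    M=np.eye(4);M[:3,:3]=R;M[:3,3]=p;return M
def now():
    s=bot.observe();return T(s["position"],Ro.from_euler("xyz",s["tool_rot"]).as_matrix())
def down(yaw,lean=0):
    "tool down, tool x at yaw (deg)"
    return Ro.from_euler("xyz",[180,0,yaw],degrees=True).as_matrix()
def plan(segs,start=None):
    "segs: (pos or None, R or None, nrows, jaw). prints a constant tool-axes step per segment"
    A=now() if start is None else start
    for pos,R,n,jaw in segs:
        if pos is None and R is None: print(f"{n} x hold jaw {jaw}");continue
        B=T(A[:3,3] if pos is None else pos, A[:3,:3] if R is None else R)
        D=np.linalg.inv(A)@B
        w=Ro.from_matrix(D[:3,:3]).as_rotvec()
        m=max(n,int(np.ceil(np.abs(w).max()/.15)),int(np.ceil(np.abs(D[:3,3]).max()/.025)))
        L=np.real(logm(D))/m;S=expm(L)
        p=np.round(S[:3,3]/.025,2);r=np.round(Ro.from_matrix(S[:3,:3]).as_rotvec()/.15,2)
        S=T(p*.025,Ro.from_rotvec(r*.15).as_matrix())
        for _ in range(m): A=A@S
        print(f"{m} x [{(p+0).tolist()},{(r+0).tolist()},{jaw}]","-> ",A[:3,3].round(3), "err mm",((A-B)[:3,3]*1000).round(1), "BIG" if max(abs(p).max(),abs(r).max())>1 else "")
    return A
E
python3 - <<'E'
from h import *
plan([((.407,-.206,.31),down(85.6),20,-1)])
E
```

```text
20 x [[0.97, -0.17, -0.13],[0.0, 0.0, -0.41],-1] ->  [ 0.406 -0.206  0.31 ] err mm [-1.4 -0.5  0.3]
```

Emit:
play_rows --plan '[[[0.97,-0.17,-0.13],[0,0,-0.41],0.35],[[0.97,-0.17,-0.13],[0,0,-0.41],0.35],[[0.97,-0.17,-0.13],[0,0,-0.41],0.35],[[0.97,-0.17,-0.13],[0,0,-0.41],0.35],[[0.97,-0.17,-0.13],[0,0,-0.41],0.35],[[0.97,-0.17,-0.13],[0,0,-0.41],0.35],[[0.97,-0.17,-0.13],[0,0,-0.41],0.35],[[0.97,-0.17,-0.13],[0,0,-0.41],0.35],[[0.97,-0.17,-0.13],[0,0,-0.41],0.35],[[0.97,-0.17,-0.13],[0,0,-0.41],0.35],[[0.97,-0.17,-0.13],[0,0,-0.41],0.35],[[0.97,-0.17,-0.13],[0,0,-0.41],0.35],[[0.97,-0.17,-0.13],[0,0,-0.41],0.35],[[0.97,-0.17,-0.13],[0,0,-0.41],0.35],[[0.97,-0.17,-0.13],[0,0,-0.41],0.35],[[0.97,-0.17,-0.13],[0,0,-0.41],0.35],[[0.97,-0.17,-0.13],[0,0,-0.41],0.35],[[0.97,-0.17,-0.13],[0,0,-0.41],0.35],[[0.97,-0.17,-0.13],[0,0,-0.41],0.35],[[0.97,-0.17,-0.13],[0,0,-0.41],0.35]]'

```text
clock: 3.7
position: [0.4055, -0.2049, 0.3105]
tool_rot: [-3.142, 0.0, 1.505]
force: [-0.3, -0.5, 0.3]
grip_width: 0.0276
finger_force: 0.0
```

Run:
```python
from h import *
w=grab_frame("wrist");save(w,"w1");C=cloud(w)
s=bot.observe();print(s["clock"],s["position"],s["tool_rot"],s["grip_width"])
print("campos",(-w["R"].T@w["t"]).round(3))
# points in bar region
m=(w["depth"]>0)&(C[...,0]<.44)&(C[...,0]>.37)&(C[...,1]>-.29)&(C[...,1]<-.12)&(C[...,2]>.15)&(C[...,2]<.25)
P=C[m];print(len(P))
for x in np.arange(.37,.44,.005):
    q=P[(P[:,0]>x)&(P[:,0]<x+.005)]
    if len(q): print(round(x,3),len(q),q[:,2].mean().round(4),q[:,1].min().round(3),q[:,1].max().round(3))
q=P[P[:,0]<.418]
if len(q)>5: print(rect(q))
```

```text
3.75 [ 0.40569216 -0.20209508  0.31102271] [ 3.14117040e+00 -3.53326793e-04  1.51072458e+00] 0.028134926611871402
campos [ 0.41  -0.132  0.44 ]
3632
0.395 233 0.2113 -0.26 -0.202
0.4 804 0.2129 -0.262 -0.145
0.405 1095 0.2131 -0.262 -0.142
0.41 655 0.2117 -0.263 -0.142
0.415 239 0.2096 -0.263 -0.142
0.42 219 0.2083 -0.263 -0.142
0.425 130 0.2078 -0.253 -0.143
0.43 125 0.2063 -0.155 -0.143
0.435 132 0.2048 -0.251 -0.144
(array([ 0.4107, -0.2024]), array([0.121 , 0.0216]), 85.8)
```

View pics/w1.png

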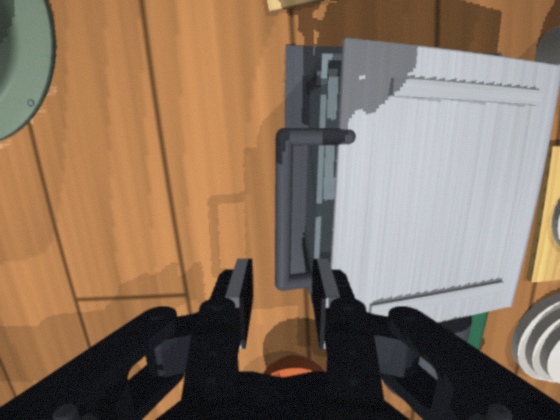

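Run:
```python
from h import *
plan([((.405,-.2025,.202),down(85.6),5,.35)])
import math
t=np.radians(np.linspace(16.3,84,17))
dy=np.diff(-.252*np.cos(t))/.025; dz=-np.diff(.252*np.sin(t))/.025
for k in range(16): print([0,round(dy[k],2),round(dz[k],2)])
```

```text
5 x [[0.0, -0.01, 0.87],[0.0, 0.0, 0.02],0.35] ->  [ 0.404 -0.202  0.202] err mm [-0.5  0.5  0.3] 
[0, np.float64(0.24), np.float64(-0.71)]
[0, np.float64(0.29), np.float64(-0.69)]
[0, np.float64(0.34), np.float64(-0.66)]
[0, np.float64(0.38), np.float64(-0.64)]
[0, np.float64(0.43), np.float64(-0.61)]
[0, np.float64(0.47), np.float64(-0.57)]
[0, np.float64(0.52), np.float64(-0.54)]
[0, np.float64(0.55), np.float64(-0.5)]
[0, np.float64(0.59), np.float64(-0.46)]
[0, np.float64(0.62), np.float64(-0.41)]
[0, np.float64(0.65), np.float64(-0.36)]
[0, np.float64(0.67), np.float64(-0.32)]
[0, np.float64(0.7), np.float64(-0.26)]
[0, np.float64(0.71), np.float64(-0.21)]
[0, np.float64(0.73), np.float64(-0.16)]
[0, np.float64(0.74), np.float64(-0.11)]
```

Emit:
play_rows --plan '[[[0,0,0.87],[0,0,0.02],0.35],[[0,0,0.87],[0,0,0.02],0.35],[[0,0,0.87],[0,0,0.02],0.35],[[0,0,0.87],[0,0,0.02],0.35],[[0,0,0.87],[0,0,0.02],0.35],[[0,0,0],[0,0,0],0.35],[[0,0,0],[0,0,0],1],[[0,0,0],[0,0,0],1],[[0,0,0],[0,0,0],1],[[0,0,0],[0,0,0],1],[[0,0.12,-0.35],[0,0,0],1],[[0,0.12,-0.35],[0,0,0],1],[[0,0.29,-0.69],[0,0,0],1]]' --newtons 30

```text
clock: 5.38
position: [0.4186, -0.2074, 0.2367]
tool_rot: [-3.14, -0.001, 1.486]
force: [4.6, 3.1, -7.7]
grip_width: 0.0108
finger_force: 29.2
```

Emit:
play_rows --plan '[[[0,0.34,-0.66],[0,0,0],1],[[0,0.38,-0.64],[0,0,0],1],[[0,0.43,-0.61],[0,0,0],1],[[0,0.47,-0.57],[0,0,0],1],[[0,0.52,-0.54],[0,0,0],1],[[0,0.55,-0.5],[0,0,0],1],[[0,0.59,-0.46],[0,0,0],1],[[0,0.62,-0.41],[0,0,0],1],[[0,0.65,-0.36],[0,0,0],1],[[0,0.67,-0.32],[0,0,0],1],[[0,0.7,-0.26],[0,0,0],1],[[0,0.71,-0.21],[0,0,0],1],[[0,0.73,-0.16],[0,0,0],1],[[0,0.74,-0.11],[0,0,0],1],[[0,0,0],[0,0,0],1]]'

```text
clock: 7.25
position: [0.6219, -0.2245, 0.383]
tool_rot: [3.139, -0.0, 1.486]
force: [1.1, 3.0, 4.8]
grip_width: 0.0111
finger_force: 30.7
```

Run:
```python
from h import *
s=bot.observe();print(s["position"],s["tool_rot"],s["force"],s["grip_width"])
A=plan([(None,None,4,.45)])
p=s["position"]
plan([(p+[0,0,.06],None,3,.35)])
```

```text
[ 0.62188109 -0.22447791  0.38296029] [ 3.13943868e+00 -4.70729642e-04  1.48634301e+00] [1.08768964 3.03080517 4.81161155] 0.011116739151097479
4 x hold jaw 0.45
3 x [[0.0, 0.0, -0.8],[0.0, 0.0, 0.0],0.35] ->  [ 0.622 -0.224  0.443] err mm [-0.1 -0.  -0. ]
```

Run:
```python
from h import *
p=np.array([.622,-.2245,.383])
A=plan([(p+[0,0,.065],None,3,.35),((.665,.03,.27),down(115),14,-1)])
```

```text
3 x [[0.0, 0.0, -0.87],[0.0, 0.0, 0.0],0.35] ->  [ 0.622 -0.224  0.448] err mm [-0.3  0.   0.2] 
14 x [[0.71, 0.24, 0.51],[0.0, 0.0, -0.25],-1] ->  [0.665 0.031 0.27 ] err mm [ 0.2  1.3 -0.1]
```

Run:
```python
from h import *
p=np.array([.622,-.2245,.383])
A=plan([(p+[0,0,.065],None,3,.35),((.665,.03,.44),down(115),11,-1)])
```

```text
3 x [[0.0, 0.0, -0.87],[0.0, 0.0, 0.0],0.35] ->  [ 0.622 -0.224  0.448] err mm [-0.3  0.   0.2] 
11 x [[0.9, 0.3, 0.03],[0.0, 0.0, -0.32],-1] ->  [0.664 0.03  0.44 ] err mm [-0.6 -0.2  0.1]
```

Emit:
play_rows --plan '[[[0,0,0],[0,0,0],0.35],[[0,0,0],[0,0,0],0.35],[[0,0,0],[0,0,0],0.35],[[0,0,-0.87],[0,0,0],0.35],[[0,0,-0.87],[0,0,0],0.35],[[0,0,-0.87],[0,0,0],0.35],[[0.9,0.3,0.03],[0,0,-0.32],0.35],[[0.9,0.3,0.03],[0,0,-0.32],0.35],[[0.9,0.3,0.03],[0,0,-0.32],0.35],[[0.9,0.3,0.03],[0,0,-0.32],0.35],[[0.9,0.3,0.03],[0,0,-0.32],-1],[[0.9,0.3,0.03],[0,0,-0.32],-1],[[0.9,0.3,0.03],[0,0,-0.32],-1],[[0.9,0.3,0.03],[0,0,-0.32],-1],[[0.9,0.3,0.03],[0,0,-0.32],-1],[[0.9,0.3,0.03],[0,0,-0.32],-1],[[0.9,0.3,0.03],[0,0,-0.32],-1],[[0,0,1],[0,0,0],-1],[[0,0,1],[0,0,0],-1],[[0,0,1],[0,0,0],-1]]'

```text
clock: 9.75
position: [0.6632, 0.0303, 0.3628]
tool_rot: [3.141, 0.0, 2.015]
force: [-0.4, 0.3, -0.2]
grip_width: 0.0852
finger_force: 0.0
```

```bash
cat >> h.py <<'E'
def pieces(cams=("wrist",)):
    for cam in cams:
        f=grab_frame(cam);C=cloud(f)
        for n in ("offcut_a","rosette_a"):
            for r in regions_of(n,cam):
                if r["p"]<.25: continue
                m=cv2.dilate(r["mask"].astype(np.uint8),np.ones((5,5)))>0
                q=C[r["mask"]&(f["depth"]>0)]
                if len(q)==0: continue
                P=C[m&(f["depth"]>0)];c=np.median(q,0)
                P=P[(P[:,2]>c[2]-.022)&(P[:,2]<c[2]+.02)&(np.hypot(*(P-c)[:,:2].T)<.05)]
                if len(P)<20: continue
                S=P[P[:,2]>np.percentile(P[:,2],95)-.006]
                print(cam,n,round(r["p"],2),len(P),*rect(P),"top",np.percentile(P[:,2],95).round(4),"step",*rect(S))
    return f
E
python3 - <<'E'
from h import *
s=bot.observe();print(s["clock"],s["position"],s["tool_rot"],s["grip_width"])
f=pieces(("wrist","top"));save(f,"t2")
C=cloud(f)
for n in("cover","tray"):
    for r in regions_of(n,"top")[:2]:
        P=C[r["mask"]&(f["depth"]>0)];print(n,r["p"],np.percentile(P,2,axis=0).round(3),np.percentile(P,98,axis=0).round(3))
E
```

```text
9.75 [0.66323041 0.0303144  0.36283057] [3.14143982e+00 8.87033385e-05 2.01546745e+00] 0.08517657134348737
wrist offcut_a 0.93 1790 [0.695  0.1893] [0.0624 0.0473] -30.0 top 0.0336 step [0.6948 0.1892] [0.0623 0.0284] -30.9
wrist offcut_a 0.72 1430 [0.6821 0.0428] [0.0616 0.0451] -64.6 top 0.0335 step [0.6814 0.0431] [0.0598 0.0276] -64.3
top offcut_a 0.73 797 [ 0.559  -0.2798] [0.0981 0.0981] -42.7 top 0.011 step [ 0.5589 -0.2802] [0.0977 0.0974] 53.9
top offcut_a 0.71 315 [0.6909 0.1895] [0.0774 0.0527] -31.1 top 0.036 step [0.693  0.1923] [0.0604 0.0285] -30.7
top offcut_a 0.71 312 [0.6006 0.3197] [0.0623 0.0505] -40.6 top 0.0356 step [0.6015 0.3205] [0.0617 0.0283] -40.3
top rosette_a 0.75 380 [0.4426 0.3889] [0.072  0.0687] 89.9 top 0.0313 step [0.4394 0.3856] [0.0491 0.0456] -0.4
cover 0.83 [ 0.613 -0.328  0.149] [ 0.648 -0.103  0.394]
tray 0.73 [0.408 0.039 0.009] [0.546 0.251 0.145]
```

Run:
```python
from h import *
A=plan([((.6815,.043,.10),down(115.5),11,-1),((.6815,.043,.017),down(115.5),4,-1)])
```

```text
11 x [[0.02, 0.08, 0.96],[0.0, 0.0, 0.0],-1] ->  [0.682 0.044 0.101] err mm [0.  1.2 0.6] 
4 x [[-0.01, -0.01, 0.84],[0.0, 0.0, 0.0],-1] ->  [0.681 0.043 0.017] err mm [-0.3 -0.1 -0.4]
```

Emit:
play_rows --plan '[[[0.02,0.08,0.96],[0,0,0],-1],[[0.02,0.08,0.96],[0,0,0],-1],[[0.02,0.08,0.96],[0,0,0],-1],[[0.02,0.08,0.96],[0,0,0],-1],[[0.02,0.08,0.96],[0,0,0],-1],[[0.02,0.08,0.96],[0,0,0],-1],[[0.02,0.08,0.96],[0,0,0],-1],[[0.02,0.08,0.96],[0,0,0],-1],[[0.02,0.08,0.96],[0,0,0],-1],[[0.02,0.08,0.96],[0,0,0],-1],[[0.02,0.08,0.96],[0,0,0],-1],[[-0.01,-0.01,0.84],[0,0,0],-1],[[-0.01,-0.01,0.84],[0,0,0],-1],[[-0.01,-0.01,0.84],[0,0,0],-1],[[-0.01,-0.01,0.84],[0,0,0],-1],[[0,0,0],[0,0,0],1],[[0,0,0],[0,0,0],1],[[0,0,0],[0,0,0],1],[[0,0,0],[0,0,0],1],[[0,0,-0.4],[0,0,0],1]]' --newtons 50

```text
clock: 12.65
position: [0.6802, 0.0425, 0.0257]
tool_rot: [-3.141, -0.0, 2.014]
force: [-0.8, 0.7, -0.1]
grip_width: 0.0447
finger_force: 51.6
```

```bash
cat >> h.py <<'E'
TC=np.array([.477,.139]);TY=-82.
def tr(x,y,z):
    a=np.radians(TY);u=np.array([np.cos(a),np.sin(a)]);v=np.array([-u[1],u[0]])
    return np.r_[TC+x/1000*u+y/1000*v,z]
E
python3 - <<'E'
from h import *
p=now()[:3,3]
A=plan([(np.r_[p[:2],.125],None,4,1),(tr(35,-18,.13),down(98),9,1),(tr(35,-18,.037),None,4,1)])
E
```

```text
4 x [[0.0, 0.0, -0.99],[0.0, 0.0, 0.0],1] ->  [0.68  0.042 0.125] err mm [ 0.1  0.  -0.3] 
9 x [[0.54, -0.84, -0.02],[0.0, 0.0, 0.22],1] ->  [0.464 0.1   0.129] err mm [-0.1 -1.7 -0.6] 
4 x [[0.02, 0.0, 0.92],[0.0, 0.0, 0.0],1] ->  [0.464 0.102 0.037] err mm [-0.5  0.3  0.4]
```

Emit:
play_rows --plan '[[[0,0,-0.99],[0,0,0],1],[[0,0,-0.99],[0,0,0],1],[[0,0,-0.99],[0,0,0],1],[[0,0,-0.99],[0,0,0],1],[[0.54,-0.84,-0.02],[0,0,0.22],1],[[0.54,-0.84,-0.02],[0,0,0.22],1],[[0.54,-0.84,-0.02],[0,0,0.22],1],[[0.54,-0.84,-0.02],[0,0,0.22],1],[[0.54,-0.84,-0.02],[0,0,0.22],1],[[0.54,-0.84,-0.02],[0,0,0.22],1],[[0.54,-0.84,-0.02],[0,0,0.22],1],[[0.54,-0.84,-0.02],[0,0,0.22],1],[[0.54,-0.84,-0.02],[0,0,0.22],1],[[0.02,0,0.92],[0,0,0],1],[[0.02,0,0.92],[0,0,0],1],[[0.02,0,0.92],[0,0,0],1],[[0.02,0,0.92],[0,0,0],1],[[0,0,0],[0,0,0],-0.22],[[0,0,0],[0,0,0],-0.22],[[0,0,0],[0,0,0],-0.22]]'

```text
clock: 15.15
position: [0.4644, 0.1022, 0.0382]
tool_rot: [3.14, 0.0, 1.716]
force: [0.3, -0.5, 0.4]
grip_width: 0.0523
finger_force: 0.0
```

Run:
```python
from h import *
p=now()[:3,3];print(p,bot.observe()["force"],bot.observe()["grip_width"])
A=plan([(np.r_[p[:2],.135],None,4,-.22),((.69,.16,.23),down(150),12,-1)])
```

```text
[0.46438875 0.10216694 0.03817931] [ 0.31479876 -0.45683004  0.35098679] 0.05234438972801587
4 x [[0.0, 0.0, -0.97],[0.0, 0.0, 0.0],-0.22] ->  [0.464 0.102 0.135] err mm [-0.1 -0.   0.2] 
12 x [[-0.24, 0.77, -0.32],[0.0, 0.0, -0.5],-1] ->  [0.69  0.161 0.232] err mm [0.4 1.4 1.5]
```

Emit:
play_rows --plan '[[[0,0,-0.97],[0,0,0],-0.22],[[0,0,-0.97],[0,0,0],-0.22],[[0,0,-0.97],[0,0,0],-0.22],[[0,0,-0.97],[0,0,0],-0.22],[[-0.24,0.77,-0.32],[0,0,-0.5],-1],[[-0.24,0.77,-0.32],[0,0,-0.5],-1],[[-0.24,0.77,-0.32],[0,0,-0.5],-1],[[-0.24,0.77,-0.32],[0,0,-0.5],-1],[[-0.24,0.77,-0.32],[0,0,-0.5],-1],[[-0.24,0.77,-0.32],[0,0,-0.5],-1],[[-0.24,0.77,-0.32],[0,0,-0.5],-1],[[-0.24,0.77,-0.32],[0,0,-0.5],-1],[[-0.24,0.77,-0.32],[0,0,-0.5],-1],[[-0.24,0.77,-0.32],[0,0,-0.5],-1],[[-0.24,0.77,-0.32],[0,0,-0.5],-1],[[-0.24,0.77,-0.32],[0,0,-0.5],-1]]'

```text
clock: 17.15
position: [0.6905, 0.1614, 0.2312]
tool_rot: [3.141, 0.0, 2.619]
force: [0.4, -0.5, 0.1]
grip_width: 0.0855
finger_force: 0.0
```

Run:
```python
from h import *
s=bot.observe();print(s["clock"],s["position"],s["tool_rot"],s["qpos"].round(2))
f=pieces(("wrist","top"))
p=np.array([.695,.1895]);
plan([(np.r_[p,.10],down(149.5),5,-1),(np.r_[p,.017],None,4,-1)])
```

```text
17.15 [0.69053928 0.16139617 0.23120676] [3.14133147e+00 2.38358948e-04 2.61876950e+00] [ 0.08  0.76 -0.71  1.34  0.5   1.22  0.39]
wrist offcut_a 0.64 3240 [0.6055 0.3172] [0.0592 0.0474] -39.7 top 0.0336 step [0.6073 0.3155] [0.0537 0.0294] -39.0
wrist offcut_a 0.62 2738 [0.695  0.1898] [0.0614 0.0459] -29.8 top 0.0333 step [0.6951 0.1896] [0.0608 0.028 ] -29.6
wrist offcut_a 0.59 3218 [0.4639 0.0957] [0.0754 0.0477] -82.3 top 0.0488 step [0.4636 0.0986] [0.0564 0.0293] -81.6
top offcut_a 0.68 145 [0.4594 0.1193] [0.0457 0.0324] 10.0 top 0.0505 step [0.4593 0.119 ] [0.0311 0.0277] -81.8
top rosette_a 0.68 374 [0.4426 0.3906] [0.0692 0.0688] 89.5 top 0.0312 step [0.444  0.3808] [0.0493 0.0464] -89.0
6 x [[0.07, 0.18, 0.87],[0.0, 0.0, 0.01],-1] ->  [0.694 0.189 0.1  ] err mm [-0.8 -0.2 -0.4] 
4 x [[-0.01, 0.01, 0.83],[0.0, 0.0, 0.0],-1] ->  [0.696 0.19  0.017] err mm [ 0.5  0.1 -0.4]
```

Emit:
play_rows --plan '[[[0.07,0.18,0.87],[0,0,0],-1],[[0.07,0.18,0.87],[0,0,0],-1],[[0.07,0.18,0.87],[0,0,0],-1],[[0.07,0.18,0.87],[0,0,0],-1],[[0.07,0.18,0.87],[0,0,0],-1],[[0.07,0.18,0.87],[0,0,0],-1],[[0,0,0.83],[0,0,0],-1],[[0,0,0.83],[0,0,0],-1],[[0,0,0.83],[0,0,0],-1],[[0,0,0.83],[0,0,0],-1],[[0,0,0],[0,0,0],1],[[0,0,0],[0,0,0],1],[[0,0,0],[0,0,0],1],[[0,0,0],[0,0,0],1],[[0,0,-1],[0,0,0],1],[[0,0,-1],[0,0,0],1],[[0,0,-1],[0,0,0],1],[[0,0,-1],[0,0,0],1],[[0,0,-1],[0,0,0],1]]'

```text
clock: 19.82
position: [0.6946, 0.1901, 0.1437]
tool_rot: [3.141, 0.0, 2.617]
force: [-0.2, 0.5, -0.9]
grip_width: 0.0448
finger_force: 51.6
```

Run:
```python
from h import *
p=now()[:3,3];print(p)
A=plan([(tr(28,29,.145),down(98),10,1),(tr(28,29,.085),None,3,1),(None,None,3,-.25),(tr(28,29,.13),None,2,-.25)])
```

```text
[0.69459639 0.19009395 0.14370519]
10 x [[0.21, -0.8, -0.01],[0.0, 0.0, 0.6],1] ->  [0.509 0.115 0.146] err mm [-0.4 -0.2  1.1] 
3 x [[0.0, 0.0, 0.81],[0.0, 0.0, 0.0],1] ->  [0.509 0.115 0.085] err mm [-0.3 -0.2  0.3] 
3 x hold jaw -0.25
2 x [[0.0, 0.01, -0.89],[0.0, 0.0, 0.0],-0.25] ->  [0.51  0.115 0.13 ] err mm [ 0.1 -0.1 -0.2]
```

Emit:
play_rows --plan '[[[0,0,-1],[0,0,0],1],[[0,0,-1],[0,0,0],1],[[0.21,-0.8,-0.01],[0,0,0.6],1],[[0.21,-0.8,-0.01],[0,0,0.6],1],[[0.21,-0.8,-0.01],[0,0,0.6],1],[[0.21,-0.8,-0.01],[0,0,0.6],1],[[0.21,-0.8,-0.01],[0,0,0.6],1],[[0.21,-0.8,-0.01],[0,0,0.6],1],[[0.21,-0.8,-0.01],[0,0,0.6],1],[[0.21,-0.8,-0.01],[0,0,0.6],1],[[0.21,-0.8,-0.01],[0,0,0.6],1],[[0.21,-0.8,-0.01],[0,0,0.6],1],[[0,0,0.9],[0,0,0],1],[[0,0,0.9],[0,0,0],1],[[0,0,0.9],[0,0,0],1],[[0,0,0.9],[0,0,0],1],[[0,0,0.8],[0,0,0],1],[[0,0,0],[0,0,0],1],[[0,0,0],[0,0,0],-0.25],[[0,0,0],[0,0,0],-0.25]]'

```text
clock: 22.32
position: [0.5097, 0.1153, 0.0851]
tool_rot: [3.14, -0.0, 1.717]
force: [0.2, -0.4, -0.5]
grip_width: 0.0534
finger_force: 0.0
```

Run:
```python
from h import *
p=now()[:3,3];print(p,bot.observe()["grip_width"])
A=plan([(np.r_[p[:2],.2],None,4,-.25)])
```

```text
[0.5096991  0.11525105 0.08509804] 0.05343789041442575
5 x [[0.0, 0.0, -0.92],[0.0, 0.0, 0.0],-0.25] ->  [0.51  0.115 0.2  ] err mm [-0.2 -0.   0.1]
```

Emit:
play_rows --plan '[[[0,0,-0.92],[0,0,0],-0.25],[[0,0,-0.92],[0,0,0],-0.25],[[0,0,-0.92],[0,0,0],-0.25],[[0,0,-1],[0,0,0],-0.25],[[0,0,-1],[0,0,0],-0.25],[[0,0,-1],[0,0,0],-0.25],[[-0.8,0,0],[0,0,0],-0.25]]'

```text
clock: 23.2
position: [0.5128, 0.0965, 0.2306]
tool_rot: [3.138, -0.0, 1.719]
force: [0.5, -0.9, -0.5]
grip_width: 0.0532
finger_force: 0.0
```

Run:
```python
from h import *
s=bot.observe();print(s["clock"],s["position"],s["tool_rot"],s["qpos"].round(2))
f=pieces(("wrist",));save(f,"w3");pieces(("top",))
print([ (round(r["p"],2),rect(cloud(f)[r["mask"]&(f["depth"]>0)])) for r in regions_of("tray","wrist")[:2]])
```

```text
23.2 [0.5127952  0.09653885 0.23060622] [ 3.13764587e+00 -4.63670622e-04  1.71871449e+00] [ 0.14  0.42 -0.58  1.87  0.28  0.93 -0.42]
wrist offcut_a 0.85 436 [0.6156 0.2886] [0.0353 0.016 ] 10.6 top 0.0215 step [0.6111 0.2886] [0.0135 0.0111] -40.5
wrist offcut_a 0.71 3208 [0.5067 0.115 ] [0.063  0.0485] -82.3 top 0.0484 step [0.5082 0.1159] [0.0614 0.0273] -82.4
wrist offcut_a 0.58 3162 [0.4643 0.1031] [0.0644 0.0497] -81.5 top 0.0486 step [0.4629 0.1016] [0.0618 0.0285] -81.6
top rosette_a 0.82 381 [0.4425 0.3888] [0.0721 0.0691] -89.4 top 0.0303 step [0.4412 0.3858] [0.0506 0.0499] -8.3
[(0.82, (array([0.4546, 0.139 ]), array([0.249, 0.202]), -81.2))]
```

View pics/w3.png

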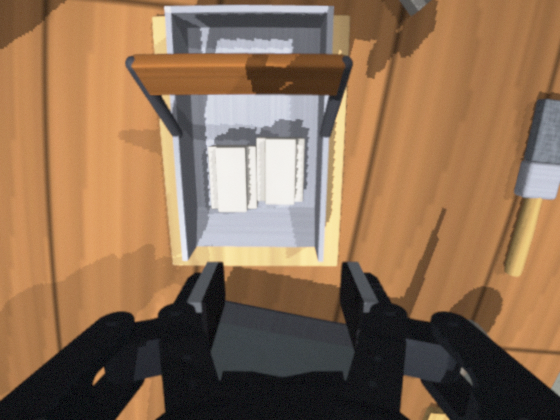

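The wrist view shows both offcuts side by side in the tray, at about (233,180) and (280,170). I'll push them back under the slat to make room for the rest.

Run:
```python
from h import *
A=plan([(tr(85,5,.23),down(98),2,.3),(tr(85,5,.043),None,8,.3),(tr(17,5,.043),None,5,.3),(tr(50,5,.1),None,3,.3)])
```

```text
2 x [[-0.75, -0.48, -0.04],[0.0, 0.0, 0.02],0.3] ->  [0.494 0.055 0.23 ] err mm [-0.2 -0.1  0.1] 
8 x [[0.0, 0.0, 0.94],[0.0, 0.0, 0.0],0.3] ->  [0.494 0.055 0.042] err mm [-0.2 -0.  -0.9] 
5 x [[0.54, 0.0, -0.01],[0.0, 0.0, 0.0],0.3] ->  [0.484 0.122 0.043] err mm [-0.2 -0.6  0.3] 
3 x [[-0.43, 0.0, -0.76],[0.0, 0.0, 0.0],0.3] ->  [0.489 0.09  0.1  ] err mm [-0.2  0.2  0.3]
```

Emit:
play_rows --plan '[[[-0.75,-0.48,-0.04],[0,0,0.02],0.3],[[-0.75,-0.48,-0.04],[0,0,0.02],0.3],[[0,0,0.93],[0,0,0],0.3],[[0,0,0.93],[0,0,0],0.3],[[0,0,0.93],[0,0,0],0.3],[[0,0,0.93],[0,0,0],0.3],[[0,0,0.93],[0,0,0],0.3],[[0,0,0.93],[0,0,0],0.3],[[0,0,0.93],[0,0,0],0.3],[[0,0,0.93],[0,0,0],0.3],[[0.34,0,0],[0,0,0],0.3],[[0.34,0,0],[0,0,0],0.3],[[0.34,0,0],[0,0,0],0.3],[[0.34,0,0],[0,0,0],0.3],[[0.34,0,0],[0,0,0],0.3],[[0.34,0,0],[0,0,0],0.3],[[0.34,0,0],[0,0,0],0.3],[[0.34,0,0],[0,0,0],0.3],[[-0.43,0,-0.76],[0,0,0],0.3],[[-0.43,0,-0.76],[0,0,0],0.3]]'

```text
clock: 26.05
position: [0.487, 0.1014, 0.0823]
tool_rot: [-3.141, -0.0, 1.712]
force: [-0.3, 0.2, 0.0]
grip_width: 0.0303
finger_force: 0.0
```

Run:
```python
from h import *
s=bot.observe();print(s["clock"],s["position"],s["force"])
p=s["position"]
# o3 (.6015,.319) yaw -40
A=plan([(np.r_[p[:2],.2],None,3,.3),((.58,.29,.25),down(140),11,-1)])
```

```text
26.05 [0.48699604 0.1013671  0.08234602] [-0.26231058  0.15953172  0.03714083]
5 x [[0.0, 0.0, -0.94],[0.0, 0.0, 0.0],0.3] ->  [0.487 0.101 0.2  ] err mm [ 0.1 -0.  -0.2] 
11 x [[0.47, 0.63, -0.18],[0.0, 0.0, -0.44],-1] ->  [0.581 0.291 0.249] err mm [ 0.8  0.9 -0.7]
```

Emit:
play_rows --plan '[[[0,0,-0.94],[0,0,0],0.3],[[0,0,-0.94],[0,0,0],0.3],[[0,0,-0.94],[0,0,0],0.3],[[0,0,-0.94],[0,0,0],0.3],[[0,0,-0.94],[0,0,0],0.3],[[0.47,0.63,-0.18],[0,0,-0.44],-1],[[0.47,0.63,-0.18],[0,0,-0.44],-1],[[0.47,0.63,-0.18],[0,0,-0.44],-1],[[0.47,0.63,-0.18],[0,0,-0.44],-1],[[0.47,0.63,-0.18],[0,0,-0.44],-1],[[0.47,0.63,-0.18],[0,0,-0.44],-1],[[0.47,0.63,-0.18],[0,0,-0.44],-1],[[0.47,0.63,-0.18],[0,0,-0.44],-1],[[0.47,0.63,-0.18],[0,0,-0.44],-1],[[0.47,0.63,-0.18],[0,0,-0.44],-1],[[0.47,0.63,-0.18],[0,0,-0.44],-1]]'

```text
clock: 28.05
position: [0.5809, 0.2914, 0.249]
tool_rot: [-3.141, -0.0, 2.439]
force: [1.1, -0.2, 0.6]
grip_width: 0.0853
finger_force: 0.0
```

Run:
```python
from h import *
s=bot.observe();print(s["clock"],s["position"],s["tool_rot"],s["qpos"].round(2))
pieces(("wrist","top"))
p=np.array([.603,.3175]);
plan([(np.r_[p,.10],down(140),6,-1),(np.r_[p,.017],None,4,-1)])
```

```text
28.05 [0.58092339 0.29143203 0.24898212] [-3.14141685e+00 -4.52277221e-04  2.43904277e+00] [-0.11  0.64 -0.71  1.5   0.44  1.16 -0.03]
wrist offcut_a 0.97 2138 [0.5007 0.1707] [0.0585 0.0501] -88.9 top 0.0485 step [0.5034 0.1759] [0.0479 0.0283] -88.7
wrist offcut_a 0.67 2476 [0.4531 0.1645] [0.0584 0.0534] -76.0 top 0.0485 step [0.4488 0.1676] [0.0502 0.029 ] -75.2
wrist offcut_a 0.66 2423 [0.6038 0.3188] [0.0611 0.0459] -39.7 top 0.0333 step [0.6036 0.3189] [0.0609 0.0278] -39.3
wrist rosette_a 0.84 2732 [0.4474 0.3801] [0.0643 0.0498] 45.8 top 0.0295 step [0.4466 0.3809] [0.0506 0.0422] 34.6
top offcut_a 0.45 92 [0.5167 0.1479] [0.0555 0.0268] 40.0 top 0.0502 step [0.5017 0.1496] [0.0245 0.0157] -0.9
top rosette_a 0.71 264 [0.4386 0.3973] [0.0724 0.0536] 40.1 top 0.0315 step [0.4396 0.3879] [0.0505 0.0369] 47.1
6 x [[0.01, 0.24, 0.99],[0.0, 0.0, -0.01],-1] ->  [0.603 0.318 0.1  ] err mm [0.1 0.5 0.2] 
4 x [[0.0, 0.0, 0.83],[0.0, 0.0, 0.0],-1] ->  [0.603 0.318 0.017] err mm [0.1 0.4 0.2]
```

Emit:
play_rows --plan '[[[0,0.25,0.99],[0,0,0],-1],[[0,0.25,0.99],[0,0,0],-1],[[0,0.25,0.99],[0,0,0],-1],[[0,0.25,0.99],[0,0,0],-1],[[0,0.25,0.99],[0,0,0],-1],[[0,0.25,0.99],[0,0,0],-1],[[0,0,0.83],[0,0,0],-1],[[0,0,0.83],[0,0,0],-1],[[0,0,0.83],[0,0,0],-1],[[0,0,0.83],[0,0,0],-1],[[0,0,0],[0,0,0],1],[[0,0,0],[0,0,0],1],[[0,0,0],[0,0,0],1],[[0,0,0],[0,0,0],1],[[0,0,-1],[0,0,0],1],[[0,0,-1],[0,0,0],1],[[0,0,-1],[0,0,0],1],[[0,0,-1],[0,0,0],1],[[0,0,-1],[0,0,0],1],[[0,0,-1],[0,0,0],1]]'

```text
clock: 30.85
position: [0.6055, 0.3189, 0.1701]
tool_rot: [3.141, 0.0, 2.437]
force: [0.6, 0.3, -0.4]
grip_width: 0.045
finger_force: 51.4
```

Run:
```python
from h import *
s=bot.observe();p=s["position"];print(p,s["grip_width"])
A=plan([(np.r_[p[:2]+[-.01,-.03],.24],None,3,1),(tr(50,-20,.24),down(98),11,1),(tr(50,-20,.05),None,6,1)])
plan([(tr(50,-20,.039),None,1,1)],A)
```

```text
[0.60546092 0.31891772 0.17008023] 0.04504421163544376
3 x [[-0.16, -0.39, -0.93],[0.0, 0.0, 0.0],1] ->  [0.596 0.289 0.24 ] err mm [ 0.1 -0.1 -0.2] 
11 x [[-0.4, -0.8, 0.0],[0.0, 0.0, 0.44],1] ->  [0.465 0.086 0.24 ] err mm [ 1.3 -0.3 -0.4] 
8 x [[0.0, -0.01, 0.95],[0.0, 0.0, 0.0],1] ->  [0.464 0.086 0.05 ] err mm [-0.5 -0.5 -0.4] 
1 x [[0.02, 0.02, 0.42],[0.0, 0.0, 0.0],1] ->  [0.464 0.087 0.039] err mm [-0.   0.1  0.1]
```

Emit:
play_rows --plan '[[[-0.16,-0.39,-0.93],[0,0,0],1],[[-0.16,-0.39,-0.93],[0,0,0],1],[[-0.16,-0.39,-0.93],[0,0,0],1],[[-0.4,-0.8,0],[0,0,0.44],1],[[-0.4,-0.8,0],[0,0,0.44],1],[[-0.4,-0.8,0],[0,0,0.44],1],[[-0.4,-0.8,0],[0,0,0.44],1],[[-0.4,-0.8,0],[0,0,0.44],1],[[-0.4,-0.8,0],[0,0,0.44],1],[[-0.4,-0.8,0],[0,0,0.44],1],[[-0.4,-0.8,0],[0,0,0.44],1],[[-0.4,-0.8,0],[0,0,0.44],1],[[-0.4,-0.8,0],[0,0,0.44],1],[[-0.4,-0.8,0],[0,0,0.44],1],[[0.24,0,0.95],[0,0,0],1],[[0,0,0.95],[0,0,0],1],[[0,0,0.95],[0,0,0],1],[[0,0,0.95],[0,0,0],1],[[0,0,0.95],[0,0,0],1]]'

```text
clock: 33.22
position: [0.4647, 0.0919, 0.1185]
tool_rot: [3.141, 0.0, 1.71]
force: [0.6, 0.2, -1.1]
grip_width: 0.0446
finger_force: 51.4
```

Run:
```python
from h import *
s=bot.observe();p=s["position"];print(p,s["tool_rot"],s["grip_width"],tr(44,-20,.04))
A=plan([(tr(44,-20,.04),down(98),4,1),(None,None,3,-.22),(tr(44,-20,.15),None,5,-.22),(tr(80,10,.26),None,5,-1)])
```

```text
[0.46469361 0.09188064 0.11853713] [3.14108319e+00 2.30500978e-04 1.71017664e+00] 0.04464574840997377 [0.46331826 0.09264474 0.04      ]
4 x [[0.01, -0.01, 0.79],[0.0, 0.0, 0.0],1] ->  [0.464 0.093 0.04 ] err mm [ 0.3  0.1 -0.5] 
3 x hold jaw -0.22
5 x [[0.0, 0.0, -0.88],[0.0, 0.0, 0.0],-0.22] ->  [0.464 0.093 0.15 ] err mm [ 0.2  0.1 -0.5] 
5 x [[-0.29, 0.24, -0.88],[0.0, 0.0, 0.0],-1] ->  [0.498 0.061 0.26 ] err mm [ 0.2 -0.1 -0.4]
```

Emit:
play_rows --plan '[[[0,0,0.79],[0,0,0],1],[[0,0,0.79],[0,0,0],1],[[0,0,0.79],[0,0,0],1],[[0,0,0.79],[0,0,0],1],[[0,0,0],[0,0,0],-0.22],[[0,0,0],[0,0,0],-0.22],[[0,0,0],[0,0,0],-0.22],[[0,0,-0.88],[0,0,0],-0.22],[[0,0,-0.88],[0,0,0],-0.22],[[0,0,-0.88],[0,0,0],-0.22],[[0,0,-0.88],[0,0,0],-0.22],[[0,0,-1],[0,0,0],-0.22],[[0,0,-1],[0,0,0],-1],[[0,0,-1],[0,0,0],-1],[[0,0,-1],[0,0,0],-1],[[0,0,-1],[0,0,0],-1],[[0,0,-0.5],[0,0,0],-1],[[0,0,0],[0,0,0],-1]]'

```text
clock: 35.48
position: [0.4648, 0.0923, 0.2655]
tool_rot: [3.14, 0.0, 1.71]
force: [-0.9, -0.6, 0.0]
grip_width: 0.0852
finger_force: 0.0
```

Run:
```python
from h import *
s=bot.observe();p=s["position"];print(s["clock"],p,s["tool_rot"],s["grip_width"])
f=pieces(("wrist","top"))
A=plan([((.443,.365,.25),None,12,-1)])
```

```text
35.475 [0.46484064 0.09225109 0.26554674] [3.14030395e+00 2.73595915e-04 1.71046662e+00] 0.08516065504362497
wrist offcut_a 0.93 2131 [0.5018 0.1618] [0.0502 0.0493] -89.4 top 0.0485 step [0.5031 0.161 ] [0.0485 0.0288] -89.6
wrist offcut_a 0.81 2135 [0.4539 0.1551] [0.0501 0.0495] -76.4 top 0.0485 step [0.4525 0.1541] [0.0488 0.0283] -76.1
wrist offcut_a 0.77 2439 [0.4626 0.0931] [0.0612 0.0461] -81.4 top 0.0498 step [0.4626 0.0931] [0.061  0.0279] -81.5
wrist offcut_a 0.66 1317 [0.4856 0.1784] [0.0994 0.0907] -57.3 top 0.0477 step [0.4784 0.1566] [0.0824 0.0476] 7.1
wrist offcut_a 0.44 935 [ 0.7557 -0.0496] [0.0578 0.0171] 24.6 top 0.0502 step [ 0.7564 -0.0484] [0.0549 0.014 ] 22.2
wrist rosette_a 0.31 1499 [ 0.509  -0.0898] [0.0999 0.0039] -4.7 top 0.0521 step [ 0.5089 -0.0899] [0.0995 0.0031] -4.9
top offcut_a 0.42 715 [ 0.4    -0.5338] [0.0927 0.09  ] 30.7 top 0.042 step [ 0.399  -0.5537] [0.0978 0.0527] -3.6
top rosette_a 0.87 356 [0.4441 0.3869] [0.0704 0.0656] 89.6 top 0.0304 step [0.4431 0.3835] [0.0477 0.0468] -54.6
12 x [[0.91, 0.06, 0.05],[0.0, 0.0, 0.0],-1] ->  [0.444 0.365 0.249] err mm [ 1.1  0.2 -0.5]
```

Three are in the tray. Now for the rosette.

Emit:
play_rows --plan '[[[0.91,0.06,0.05],[0,0,0],-1],[[0.91,0.06,0.05],[0,0,0],-1],[[0.91,0.06,0.05],[0,0,0],-1],[[0.91,0.06,0.05],[0,0,0],-1],[[0.91,0.06,0.05],[0,0,0],-1],[[0.91,0.06,0.05],[0,0,0],-1],[[0.91,0.06,0.05],[0,0,0],-1],[[0.91,0.06,0.05],[0,0,0],-1],[[0.91,0.06,0.05],[0,0,0],-1],[[0.91,0.06,0.05],[0,0,0],-1],[[0.91,0.06,0.05],[0,0,0],-1],[[0.91,0.06,0.05],[0,0,0],-1]]'

```text
clock: 37.28
position: [0.4442, 0.3659, 0.2495]
tool_rot: [-3.141, 0.0, 1.711]
force: [0.3, -0.0, -0.6]
grip_width: 0.0852
finger_force: 0.0
```

Run:
```python
from h import *
s=bot.observe();p=s["position"];print(s["clock"],p,s["tool_rot"],s["qpos"].round(2))
f=pieces(("wrist",));C=cloud(f)
m=(f["depth"]>0)&(np.hypot(C[...,0]-.445,C[...,1]-.382)<.06)&(C[...,2]>.009)&(C[...,2]<.05)
print(rect(C[m]),m.sum())
q=np.array([.445,.381])
A=plan([(np.r_[q,.10],None,6,-1),(np.r_[q,.017],None,4,-1)])
```

```text
37.275 [0.44418554 0.36587363 0.24946497] [-3.14085055e+00  3.32952568e-04  1.71082887e+00] [-0.33  0.5  -0.65  1.71  0.34  1.05 -0.95]
wrist offcut_a 0.9 1928 [0.5011 0.169 ] [0.0634 0.0495] -89.9 top 0.0482 step [0.5024 0.1689] [0.063  0.0289] -89.3
wrist offcut_a 0.71 1964 [0.452  0.1617] [0.0645 0.0503] -76.2 top 0.0483 step [0.4502 0.1613] [0.0646 0.0286] -76.1
wrist rosette_a 0.89 2444 [0.445  0.3829] [0.0658 0.0652] -77.0 top 0.0291 step [0.4442 0.3856] [0.0516 0.05  ] 39.1
(array([0.4442, 0.3852]), array([0.0585, 0.0581]), -23.9) 2352
6 x [[0.1, 0.02, 1.0],[0.0, 0.0, 0.0],-1] ->  [0.444 0.381 0.099] err mm [-0.5  0.2 -0.6] 
4 x [[0.0, 0.01, 0.82],[0.0, 0.0, 0.0],-1] ->  [0.445 0.381 0.017] err mm [0.4 0.4 0.4]
```

Emit:
play_rows --plan '[[[0.12,0.02,1],[0,0,0],-1],[[0.12,0.02,1],[0,0,0],-1],[[0.12,0.02,1],[0,0,0],-1],[[0.12,0.02,1],[0,0,0],-1],[[0.12,0.02,1],[0,0,0],-1],[[0.12,0.02,1],[0,0,0],-1],[[0,0,0.83],[0,0,0],-1],[[0,0,0.83],[0,0,0],-1],[[0,0,0.83],[0,0,0],-1],[[0,0,0.83],[0,0,0],-1],[[0,0,0],[0,0,0],1],[[0,0,0],[0,0,0],1],[[0,0,0],[0,0,0],1],[[0,0,0],[0,0,0],1],[[0,0,-1],[0,0,0],1],[[0,0,-1],[0,0,0],1],[[0,0,-1],[0,0,0],1],[[0,0,-1],[0,0,0],1],[[0,0,-1],[0,0,0],1],[[0,0,-1],[0,0,0],1]]'

```text
clock: 39.92
position: [0.4449, 0.3833, 0.1682]
tool_rot: [3.141, -0.0, 1.711]
force: [0.4, 0.7, -1.5]
grip_width: 0.058
finger_force: 53.7
```

Run:
```python
from h import *
s=bot.observe();p=s["position"];print(s["clock"],p,s["grip_width"])
A=plan([(np.r_[p[:2],.25],None,4,1),(tr(45,31,.25),None,13,1),(tr(45,31,.087),None,7,1)])
```

```text
39.925 [0.44487349 0.38332169 0.16816158] 0.058004213542829704
4 x [[0.0, 0.0, -0.82],[0.0, 0.0, 0.0],1] ->  [0.445 0.383 0.25 ] err mm [-0.  -0.   0.2] 
13 x [[-0.9, 0.09, 0.0],[0.0, 0.0, 0.0],1] ->  [0.515 0.098 0.25 ] err mm [ 0.7 -1.   0.1] 
7 x [[0.01, 0.0, 0.93],[0.0, 0.0, 0.0],1] ->  [0.514 0.1   0.087] err mm [0.5 0.8 0.4]
```

Emit:
play_rows --plan '[[[0,0,-0.82],[0,0,0],1],[[0,0,-0.82],[0,0,0],1],[[0,0,-0.82],[0,0,0],1],[[0,0,-0.82],[0,0,0],1],[[-0.9,0.09,0],[0,0,0],1],[[-0.9,0.09,0],[0,0,0],1],[[-0.9,0.09,0],[0,0,0],1],[[-0.9,0.09,0],[0,0,0],1],[[-0.9,0.09,0],[0,0,0],1],[[-0.9,0.09,0],[0,0,0],1],[[-0.9,0.09,0],[0,0,0],1],[[-0.9,0.09,0],[0,0,0],1],[[-0.9,0.09,0],[0,0,0],1],[[-0.9,0.09,0],[0,0,0],1],[[-0.9,0.09,0],[0,0,0],1],[[-0.9,0.09,0],[0,0,0],1],[[-0.9,0.09,0],[0,0,0],1],[[0,0,0.93],[0,0,0],1],[[0,0,0.93],[0,0,0],1]]'

```text
clock: 42.3
position: [0.5148, 0.0975, 0.2024]
tool_rot: [3.141, 0.0, 1.71]
force: [1.0, 0.0, -1.4]
grip_width: 0.0576
finger_force: 53.7
```

Run:
```python
from h import *
s=bot.observe();p=s["position"];print(s["clock"],p,s["grip_width"])
f=grab_frame("top");C=cloud(f)
for r in regions_of("tray","top")[:1]:
    P=C[r["mask"]&(f["depth"]>0)];print(np.percentile(P,1,axis=0),np.percentile(P,99,axis=0))
q=tr(45,31,0);A=plan([(np.r_[q[:2],.087],None,5,1),(None,None,3,-.6),(np.r_[q[:2],.2],None,5,-.6),(tr(75,0,.28),None,5,-.6)])
```

```text
42.3 [0.51480865 0.09745578 0.20238224] 0.05757293401044135
[0.3993548  0.03689652 0.00300144] [0.55436427 0.26246104 0.5409903 ]
5 x [[0.01, 0.01, 0.91],[0.0, 0.0, 0.0],1] ->  [0.514 0.099 0.087] err mm [0.5 0.1 0.3] 
3 x hold jaw -0.6
5 x [[0.0, -0.01, -0.9],[0.0, 0.0, 0.0],-0.6] ->  [0.513 0.099 0.2  ] err mm [-0.5 -0.  -0.2] 
5 x [[-0.24, -0.25, -0.64],[0.0, 0.0, 0.0],-0.6] ->  [0.487 0.065 0.28 ] err mm [-0.5 -0.  -0.1]
```

Emit:
play_rows --plan '[[[0.01,0.01,0.91],[0,0,0],1],[[0.01,0.01,0.91],[0,0,0],1],[[0.01,0.01,0.91],[0,0,0],1],[[0.01,0.01,0.91],[0,0,0],1],[[0.01,0.01,0.91],[0,0,0],1],[[0,0,0],[0,0,0],1],[[0,0,0],[0,0,0],-0.6],[[0,0,0],[0,0,0],-0.6],[[0,0,0],[0,0,0],-0.6],[[0,0,-0.9],[0,0,0],-0.6],[[0,0,-0.9],[0,0,0],-0.6],[[0,0,-0.9],[0,0,0],-0.6],[[0,0,-0.9],[0,0,0],-0.6],[[0,0,-0.9],[0,0,0],-0.6],[[-0.24,-0.25,-0.64],[0,0,0],-0.6],[[-0.24,-0.25,-0.64],[0,0,0],-0.6],[[-0.24,-0.25,-0.64],[0,0,0],-0.6],[[-0.24,-0.25,-0.64],[0,0,0],-0.6],[[-0.24,-0.25,-0.64],[0,0,0],-0.6]]'

```text
clock: 44.78
position: [0.4885, 0.0647, 0.2823]
tool_rot: [3.142, 0.0, 1.711]
force: [-0.0, -0.2, -0.4]
grip_width: 0.0682
finger_force: 0.0
```

Run:
```python
from h import *
s=bot.observe();print(s["clock"],s["position"])
f=pieces(("wrist",));save(f,"w4");C=cloud(f);np.savez("w4.npz",**f)
m=f["depth"]>0
def sel(zl,zh,x=(.36,.6),y=(.0,.28)): return C[m&(C[...,2]>zl)&(C[...,2]<zh)&(C[...,0]>x[0])&(C[...,0]<x[1])&(C[...,1]>y[0])&(C[...,1]<y[1])]
S=sel(.115,.16);print("slat",rect(S),S.mean(0),S[:,2].max())
W=sel(.056,.075);print("wall",rect(W))
B=sel(.005,.013);print("board",rect(B))
```

```text
44.775 [0.48854646 0.06468054 0.28232869]
wrist offcut_a 0.89 2375 [0.4518 0.1591] [0.0584 0.0477] -75.2 top 0.0486 step [0.4517 0.1575] [0.0551 0.0285] -75.3
wrist offcut_a 0.73 2382 [0.4626 0.0931] [0.0613 0.0481] -81.6 top 0.0499 step [0.4617 0.0929] [0.0612 0.028 ] -82.1
wrist offcut_a 0.64 2381 [0.5022 0.1664] [0.0597 0.0478] -89.9 top 0.0485 step [0.503  0.1653] [0.0563 0.0286] -89.2
wrist rosette_a 0.62 2301 [0.5146 0.0989] [0.0635 0.0629] 7.5 top 0.0448 step [0.5145 0.101 ] [0.0509 0.05  ] 81.8
slat (array([0.4717, 0.1872]), array([0.1402, 0.0259]), 7.9) [0.47121347 0.18786797 0.13668241] 0.14821630942363098
wall (array([0.4785, 0.1359]), array([0.2136, 0.1396]), -82.6)
board (array([0.4767, 0.127 ]), array([0.26  , 0.1909]), -81.7)
```

View pics/w4.png

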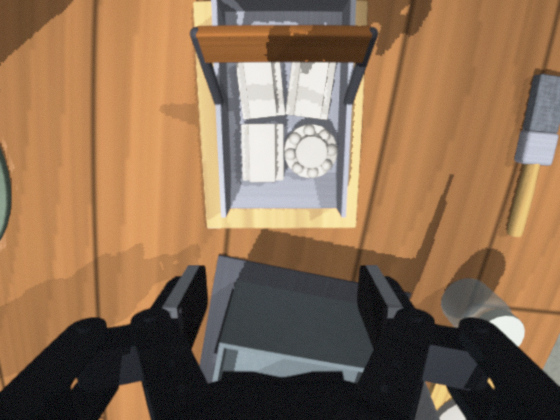

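```bash
cat >> h.py <<'E'
def Ry(d): return Ro.from_euler("y",d,degrees=True).as_matrix()
def Rz(d): return Ro.from_euler("z",d,degrees=True).as_matrix()
c,s_=np.cos(np.pi/6),.5
GR=np.column_stack([[0,-1,0],[-c,0,-s_],[s_,0,-c]])   # tool axes in tray frame (tool x = -tray y)
G=T(np.array([-.05,0,.12])+.005*GR[:,2],GR)
HC=np.array([.5413,-.2129])
def hop(x,y,z): return np.r_[HC+Rz(-4.4)[:2,:2]@[x,y],z]
def tray_at(origin,yaw): return T(origin,Rz(yaw))@G          # level tray
def pour(lip,yaw,phi):                                       # tray turned phi about its y with the lip at 'lip'
    R=Rz(yaw)@Ry(phi);return T(lip-R@[.11,0,.02],R)@G
E
python3 - <<'E'
from h import *
print(bot.observe()["qpos"].round(2))
P=pour(hop(-.015,.06,.20),-94.4,30);print(P.round(3))
Q=pour(hop(-.015,.06,.20),-94.4,85);print(Q.round(3))
A=plan([(np.array([.50,.03,.34]),P[:3,:3],11,-.6),(P[:3,3],None,8,-.6)])
A=plan([(Q[:3,3],Q[:3,:3],12,-.6)],A)
E
```

```text
[ 0.26  0.32 -0.64  1.87  0.23  1.02 -0.34]
[[-0.997  0.077 -0.     0.538]
 [ 0.077  0.997 -0.    -0.064]
 [ 0.    -0.    -1.     0.362]
 [ 0.     0.     0.     1.   ]]
[[-0.997  0.044  0.063  0.525]
 [ 0.077  0.572  0.817 -0.233]
 [ 0.     0.819 -0.574  0.365]
 [ 0.     0.     0.     1.   ]]
11 x [[-0.13, -0.06, -0.21],[0.0, 0.0, -0.82],-0.6] ->  [0.501 0.03  0.34 ] err mm [ 0.6  0.2 -0.1] 
8 x [[-0.22, -0.45, -0.11],[0.0, 0.0, 0.0],-0.6] ->  [ 0.537 -0.063  0.362] err mm [-0.4  0.7  0.4] 
12 x [[0.0, -0.53, -0.26],[-0.53, 0.0, 0.0],-0.6] ->  [ 0.524 -0.233  0.365] err mm [-0.8  0.3 -0.1]
```

All four pieces lie flat in the tray in the wrist view: offcuts at (262,90), (310,90) and (262,152), rosette at (311,152). Before gripping the tray, I'll check in free air that the arm can reach the pouring posture.

Emit:
play_rows --plan '[[[-0.13,-0.06,-0.21],[0,0,-0.82],-0.6],[[-0.13,-0.06,-0.21],[0,0,-0.82],-0.6],[[-0.13,-0.06,-0.21],[0,0,-0.82],-0.6],[[-0.13,-0.06,-0.21],[0,0,-0.82],-0.6],[[-0.13,-0.06,-0.21],[0,0,-0.82],-0.6],[[-0.13,-0.06,-0.21],[0,0,-0.82],-0.6],[[-0.13,-0.06,-0.21],[0,0,-0.82],-0.6],[[-0.13,-0.06,-0.21],[0,0,-0.82],-0.6],[[-0.13,-0.06,-0.21],[0,0,-0.82],-0.6],[[-0.13,-0.06,-0.21],[0,0,-0.82],-0.6],[[-0.13,-0.06,-0.21],[0,0,-0.82],-0.6],[[-0.44,-0.9,-0.22],[0,0,0],-0.6],[[-0.44,-0.9,-0.22],[0,0,0],-0.6],[[-0.44,-0.9,-0.22],[0,0,0],-0.6],[[-0.44,-0.9,-0.22],[0,0,0],-0.6]]'

```text
clock: 46.8
position: [0.5376, -0.0631, 0.3606]
tool_rot: [3.141, -0.001, 3.064]
force: [-0.2, 0.6, 0.2]
grip_width: 0.0686
finger_force: 0.0
```

Emit:
play_rows --plan '[[[0,-0.53,-0.26],[-0.53,0,0],-0.6],[[0,-0.53,-0.26],[-0.53,0,0],-0.6],[[0,-0.53,-0.26],[-0.53,0,0],-0.6],[[0,-0.53,-0.26],[-0.53,0,0],-0.6],[[0,-0.53,-0.26],[-0.53,0,0],-0.6],[[0,-0.53,-0.26],[-0.53,0,0],-0.6],[[0,-0.53,-0.26],[-0.53,0,0],-0.6],[[0,-0.53,-0.26],[-0.53,0,0],-0.6],[[0,-0.53,-0.26],[-0.53,0,0],-0.6],[[0,-0.53,-0.26],[-0.53,0,0],-0.6],[[0,-0.53,-0.26],[-0.53,0,0],-0.6],[[0,-0.53,-0.26],[-0.53,0,0],-0.6]]'

```text
clock: 48.3
position: [0.5242, -0.233, 0.3634]
tool_rot: [2.184, -0.001, 3.063]
force: [-0.5, 0.4, 0.2]
grip_width: 0.0681
finger_force: 0.0
```

Run:
```python
from h import *
s=bot.observe();print(s["clock"],s["qpos"].round(2));M=now();print(M.round(3))
f=grab_frame("top");C=cloud(f)
for n in("cover","tray"):
  for r in regions_of(n,"top")[:1]:
    P=C[r["mask"]&(f["depth"]>0)];print(n,r["p"],np.percentile(P,2,axis=0).round(3),np.percentile(P,98,axis=0).round(3))
# way back to pre-grasp above slat
TC=np.array([.479,.138]);g=tray_at(np.r_[TC,.010],-82)
pre=g.copy();pre[:3,3]-=.11*g[:3,2];print("pre",pre[:3,3].round(3),"grasp",g[:3,3].round(3))
P=pour(hop(-.015,.06,.20),-94.4,30)
A=plan([(np.array([.52,.0,.38]),P[:3,:3],12,-.6),(pre[:3,3],pre[:3,:3],6,-.4)])
```

```text
48.3 [ 1.22  0.85 -1.    1.35 -0.24  1.53  1.85]
[[-0.997  0.045  0.063  0.524]
 [ 0.078  0.574  0.815 -0.233]
 [ 0.001  0.818 -0.576  0.363]
 [ 0.     0.     0.     1.   ]]
cover 0.56 [ 0.613 -0.332  0.148] [ 0.647 -0.107  0.394]
tray 0.89 [0.403 0.03  0.009] [0.551 0.253 0.146]
pre [0.465 0.24  0.221] grasp [0.472 0.185 0.126]
12 x [[0.07, 0.73, 0.35],[0.53, 0.0, 0.0],-0.6] ->  [0.522 0.001 0.379] err mm [ 1.6  0.9 -0.7] 
10 x [[0.22, 1.09, 0.4],[0.35, -0.04, -0.14],-0.4] ->  [0.466 0.238 0.22 ] err mm [ 0.8 -1.1 -1. ] BIG
```

Run:
```python
from h import *
TC=np.array([.479,.138]);g=tray_at(np.r_[TC,.010],-82)
pre=g.copy();pre[:3,3]-=.11*g[:3,2]
P=pour(hop(-.015,.06,.20),-94.4,30)
A=plan([(np.array([.52,.0,.38]),P[:3,:3],9,-.4),(pre[:3,3],pre[:3,:3],11,-.4)])
```

```text
9 x [[0.1, 0.97, 0.47],[0.71, 0.0, 0.0],-0.4] ->  [0.52  0.    0.381] err mm [0.  0.5 0.9] 
11 x [[0.19, 1.0, 0.36],[0.31, -0.04, -0.13],-0.4] ->  [0.466 0.241 0.222] err mm [1.5 1.  0.6]
```

Emit:
play_rows --plan '[[[0.1,0.97,0.47],[0.71,0,0],-0.4],[[0.1,0.97,0.47],[0.71,0,0],-0.4],[[0.1,0.97,0.47],[0.71,0,0],-0.4],[[0.1,0.97,0.47],[0.71,0,0],-0.4],[[0.1,0.97,0.47],[0.71,0,0],-0.4],[[0.1,0.97,0.47],[0.71,0,0],-0.4],[[0.1,0.97,0.47],[0.71,0,0],-0.4],[[0.1,0.97,0.47],[0.71,0,0],-0.4],[[0.1,0.97,0.47],[0.71,0,0],-0.4],[[0.19,1,0.36],[0.31,-0.04,-0.13],-0.4],[[0.19,1,0.36],[0.31,-0.04,-0.13],-0.4],[[0.19,1,0.36],[0.31,-0.04,-0.13],-0.4],[[0.19,1,0.36],[0.31,-0.04,-0.13],-0.4],[[0.19,1,0.36],[0.31,-0.04,-0.13],-0.4],[[0.19,1,0.36],[0.31,-0.04,-0.13],-0.4],[[0.19,1,0.36],[0.31,-0.04,-0.13],-0.4],[[0.19,1,0.36],[0.31,-0.04,-0.13],-0.4],[[0.19,1,0.36],[0.31,-0.04,-0.13],-0.4],[[0.19,1,0.36],[0.31,-0.04,-0.13],-0.4],[[0.19,1,0.36],[0.31,-0.04,-0.13],-0.4]]'

```text
clock: 50.95
position: [0.4653, 0.2426, 0.2224]
tool_rot: [-2.622, 0.011, -2.995]
force: [0.5, 0.1, -0.6]
grip_width: 0.0596
finger_force: 0.0
```

Run:
```python
from h import *
s=bot.observe();print(s["clock"],s["qpos"].round(2));M=now();print(M.round(3))
def loc(cam):
    f=grab_frame(cam);C=cloud(f);m=f["depth"]>0
    def sel(zl,zh,x=(.36,.6),y=(.0,.28)): return C[m&(C[...,2]>zl)&(C[...,2]<zh)&(C[...,0]>x[0])&(C[...,0]<x[1])&(C[...,1]>y[0])&(C[...,1]<y[1])]
    S=sel(.115,.152);print(cam,len(S),"slat",rect(S) if len(S) else 0, "tops", S[:,2].max() if len(S) else 0)
    W=sel(.056,.075);print("wall",rect(W) if len(W)>5 else 0)
    return f
f=loc("wrist");save(f,"w5");loc("scene")
g=tray_at(np.array([.479,.138,.010]),-82)
plan([(g[:3,3],g[:3,:3],6,-.4)])
```

```text
50.95 [-0.29  0.66 -0.81  1.72  0.77  1.48  0.34]
[[-0.989 -0.122  0.082  0.465]
 [-0.146  0.859 -0.49   0.243]
 [-0.011 -0.496 -0.868  0.222]
 [ 0.     0.     0.     1.   ]]
wrist 2744 slat (array([0.4699, 0.1957]), array([0.1391, 0.0155]), 10.6) tops 0.14696601813115542
wall (array([0.477 , 0.1392]), array([0.2206, 0.1378]), -82.1)
scene 296 slat (array([0.4673, 0.188 ]), array([0.143 , 0.0327]), 8.4) tops 0.15182599635519706
wall (array([0.4752, 0.1382]), array([0.2243, 0.1407]), -81.8)
6 x [[0.0, -0.03, 0.75],[0.0, 0.01, 0.01],-0.4] ->  [0.473 0.185 0.125] err mm [ 0.6 -0.1 -0.3]
```

View pics/w5.png

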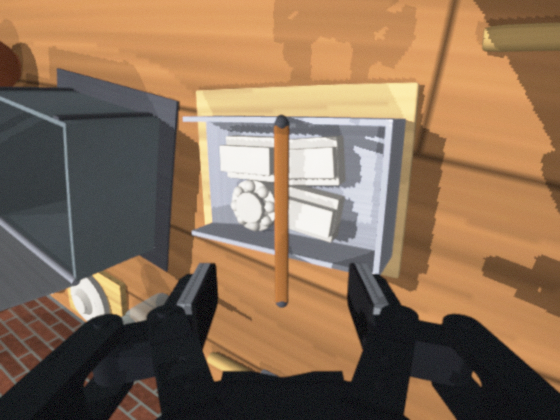

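The wrist view looks along the leaning slat. It lies midway between the fingers, at column 282 from row 120 to row 305. Now the grip.

Emit:
play_rows --plan '[[[0.03,-0.03,0.75],[0,0.01,0.01],-0.4],[[0.03,-0.03,0.75],[0,0.01,0.01],-0.4],[[0.03,-0.03,0.75],[0,0.01,0.01],-0.4],[[0.03,-0.03,0.75],[0,0.01,0.01],-0.4],[[0.01,-0.03,0.75],[0,0.01,0.01],-0.4],[[0.01,-0.03,0.75],[0,0.01,0.01],-0.4],[[0,0,0],[0,0,0],1],[[0,0,0],[0,0,0],1],[[0,0,0],[0,0,0],1],[[0,0,0],[0,0,0],1],[[0,0,0],[0,0,0],1],[[0,0,0],[0,0,0],1]]' --newtons 110

```text
clock: 52.55
position: [0.4714, 0.1815, 0.1267]
tool_rot: [-2.623, 0.005, -3.01]
force: [0.2, -0.0, -5.7]
grip_width: 0.0086
finger_force: 107.2
```

Run:
```python
from h import *
s=bot.observe();print(s["clock"],s["qpos"].round(2),s["force"].round(1),s["finger_force"],s["grip_width"]);M=now();print(M.round(3));np.save("grip.npy",M)
p=M[:3,3]
A=plan([(p+[0,0,.04],None,4,1),(p+[0,0,.2],None,8,1)])
```

```text
52.55 [-0.23  0.75 -0.75  1.86  0.88  1.31  0.26] [ 0.2 -0.  -5.7] 107.20547318458557 0.008561864674005177
[[-0.991 -0.112  0.069  0.471]
 [-0.131  0.861 -0.491  0.181]
 [-0.005 -0.496 -0.868  0.127]
 [ 0.     0.     0.     1.   ]]
4 x [[0.0, -0.2, -0.35],[0.0, 0.0, 0.0],1] ->  [0.471 0.181 0.167] err mm [-0.2 -0.   0.3] 
8 x [[0.0, -0.4, -0.69],[0.0, 0.0, 0.0],1] ->  [0.471 0.18  0.326] err mm [-0.8 -1.2 -0.2]
```

Emit:
play_rows --plan '[[[0,-0.2,-0.35],[0,0,0],1],[[0,-0.2,-0.35],[0,0,0],1],[[0,-0.2,-0.35],[0,0,0],1],[[0,-0.2,-0.35],[0,0,0],1],[[0,-0.4,-0.69],[0,0,0],1],[[0,-0.4,-0.69],[0,0,0],1],[[0,-0.4,-0.69],[0,0,0],1],[[0,-0.4,-0.69],[0,0,0],1],[[0,-0.4,-0.69],[0,0,0],1],[[0,-0.4,-0.69],[0,0,0],1],[[0,-0.4,-0.69],[0,0,0],1],[[0,-0.4,-0.69],[0,0,0],1],[[0,0,0],[0,0,0],1]]'

```text
clock: 54.18
position: [0.4709, 0.1806, 0.3278]
tool_rot: [-2.623, 0.007, -3.01]
force: [0.9, -0.3, -6.2]
grip_width: 0.0086
finger_force: 107.5
```

Run:
```python
from h import *
s=bot.observe();print(s["clock"],s["position"],s["force"].round(1),s["finger_force"],s["grip_width"])
f=pieces(("wrist","top"));C=cloud(f)
M=now();t=M@np.linalg.inv(G);print("tray est",t.round(3))
g=np.load("grip.npy")@np.linalg.inv(G);print("at grip",g[:3,3].round(4))
P0=pour(hop(-.015,.06,.20),-94.4,0)
plan([(P0[:3,3],P0[:3,:3],10,1)])
```

```text
54.175 [0.470853   0.18060559 0.32784027] [ 0.9 -0.3 -6.2] 107.4985420703888 0.0086001232558011
wrist offcut_a 0.88 5270 [0.4516 0.1601] [0.0559 0.05  ] -76.0 top 0.2506 step [0.4482 0.1646] [0.045  0.0282] -76.8
wrist offcut_a 0.69 4571 [0.4993 0.1771] [0.0774 0.0491] 31.2 top 0.2507 step [0.503  0.1704] [0.0478 0.0294] 89.9
wrist offcut_a 0.64 3977 [0.4628 0.089 ] [0.0634 0.0503] -83.1 top 0.2509 step [0.4606 0.0886] [0.0633 0.0278] -82.3
wrist offcut_a 0.4 10645 [0.4487 0.1967] [0.0982 0.0893] 14.6 top 0.2211 step [0.4487 0.1967] [0.0982 0.0893] 14.6
wrist rosette_a 0.83 2792 [0.5079 0.0901] [0.0786 0.0531] -43.0 top 0.246 step [0.5104 0.0933] [0.052  0.0425] -51.1
top offcut_a 0.75 472 [0.4619 0.0903] [0.0814 0.0521] -82.7 top 0.2511 step [0.4587 0.0926] [0.0714 0.0279] -82.2
top offcut_a 0.65 376 [0.4477 0.1571] [0.0604 0.0473] -76.1 top 0.2503 step [0.4491 0.1551] [0.0548 0.0275] -76.3
top rosette_a 0.66 509 [0.513  0.0981] [0.0704 0.0673] 89.3 top 0.2457 step [0.5135 0.0988] [0.0637 0.0476] 0.9
top rosette_a 0.38 36 [ 0.6241 -0.2191] [0.0887 0.0045] 85.8 top 0.3394 step [ 0.6225 -0.2161] [0.0368 0.0006] 86.3
tray est [[ 0.131  0.991 -0.003  0.477]
 [-0.991  0.131 -0.005  0.134]
 [-0.004  0.004  1.     0.21 ]
 [ 0.     0.     0.     1.   ]]
at grip [0.4781 0.135  0.0108]
10 x [[-0.26, -0.56, 0.46],[0.0, 0.07, 0.12],1] ->  [0.542 0.004 0.296] err mm [-0.9 -0.7 -0. ]
```

Emit:
play_rows --plan '[[[-0.26,-0.56,0.46],[0,0.07,0.12],1],[[-0.26,-0.56,0.46],[0,0.07,0.12],1],[[-0.26,-0.56,0.46],[0,0.07,0.12],1],[[-0.26,-0.56,0.46],[0,0.07,0.12],1],[[-0.26,-0.56,0.46],[0,0.07,0.12],1],[[-0.26,-0.56,0.46],[0,0.07,0.12],1],[[-0.26,-0.56,0.46],[0,0.07,0.12],1],[[-0.26,-0.56,0.46],[0,0.07,0.12],1],[[-0.26,-0.56,0.46],[0,0.07,0.12],1],[[-0.26,-0.56,0.46],[0,0.07,0.12],1],[[0,0,0],[0,0,0],1]]'

```text
clock: 55.85
position: [0.5426, 0.0025, 0.2959]
tool_rot: [-2.623, 0.003, 3.062]
force: [0.1, 0.1, -5.7]
grip_width: 0.009
finger_force: 107.6
```

Run:
```python
from h import *
s=bot.observe();print(s["clock"],s["position"],s["force"].round(1),s["qpos"].round(2))
f=grab_frame("top");save(f,"t6")
t=now()@np.linalg.inv(G);print("lip est",(t@[.11,0,.02,1]).round(3),"hopper frame",((Rz(-4.4)[:2,:2]).T@((t@[.11,0,.02,1])[:2]-HC)).round(3))
P1=pour(hop(-.015,.06,.19),-94.4,35);P2=pour(hop(-.015,.06,.155),-94.4,85);
plan([(P1[:3,3],P1[:3,:3],8,1),(P2[:3,3],P2[:3,:3],12,1)])
```

```text
55.85 [0.54260352 0.00249659 0.29590785] [ 0.1  0.1 -5.7] [ 0.13  0.52 -0.73  1.7   0.74  1.47  0.66]
lip est [ 0.53  -0.153  0.2    1.   ] hopper frame [-0.016  0.059]
8 x [[0.0, -0.48, -0.2],[-0.5, 0.0, 0.0],1] ->  [ 0.536 -0.078  0.358] err mm [-0.8  0.4 -0.6] 
12 x [[0.0, -0.54, -0.13],[-0.49, 0.0, 0.0],1] ->  [ 0.524 -0.233  0.318] err mm [-0.9 -0.1 -2. ]
```

View pics/t6.png

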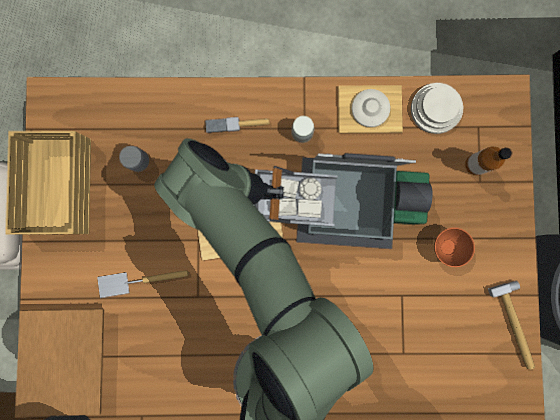

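The top view shows the loaded tray level, with its lip at about (333,197) inside the hopper's mouth. The cover stands open and nothing else is lying near. Pour.

Emit:
play_rows --plan '[[[0,-0.48,-0.2],[-0.5,0,0],1],[[0,-0.48,-0.2],[-0.5,0,0],1],[[0,-0.48,-0.2],[-0.5,0,0],1],[[0,-0.48,-0.2],[-0.5,0,0],1],[[0,-0.48,-0.2],[-0.5,0,0],1],[[0,-0.48,-0.2],[-0.5,0,0],1],[[0,-0.48,-0.2],[-0.5,0,0],1],[[0,-0.48,-0.2],[-0.5,0,0],1],[[0,-0.54,-0.13],[-0.49,0,0],1],[[0,-0.54,-0.13],[-0.49,0,0],1],[[0,-0.54,-0.13],[-0.49,0,0],1],[[0,-0.54,-0.13],[-0.49,0,0],1],[[0,-0.54,-0.13],[-0.49,0,0],1],[[0,-0.54,-0.13],[-0.49,0,0],1],[[0,-0.54,-0.13],[-0.49,0,0],1],[[0,-0.54,-0.13],[-0.49,0,0],1],[[0,-0.54,-0.13],[-0.49,0,0],1],[[0,-0.54,-0.13],[-0.49,0,0],1],[[0,-0.54,-0.13],[-0.49,0,0],1],[[0,-0.54,-0.13],[-0.49,0,0],1]]'

```text
clock: 58.4
position: [0.524, -0.2331, 0.3182]
tool_rot: [2.177, 0.003, 3.066]
force: [-0.3, 0.3, -2.8]
grip_width: 0.0084
finger_force: 108.7
```

Emit:
play_rows --plan '[[[0,0,0],[0,0,0],1],[[0,0,0],[0,0,0],1],[[0,0,0],[0,0,0],1],[[0,0,0],[0,0,0],1],[[0,0,0],[0,0,0],1],[[0,0,0],[0,0,0],1]]'

```text
clock: 59.15
position: [0.524, -0.2325, 0.3185]
tool_rot: [2.178, 0.003, 3.065]
force: [0.5, -0.1, -2.7]
grip_width: 0.0084
finger_force: 108.7
```

Run:
```python
from h import *
s=bot.observe();print(s["clock"],s["position"],s["force"].round(1),s["qpos"].round(2),s["grip_width"])
f=grab_frame("wrist");save(f,"w7")
P1=pour(hop(-.015,.06,.20),-94.4,35);P0=pour(hop(-.015,.06,.21),-94.4,0)
plan([(P1[:3,3],P1[:3,:3],8,1),(P0[:3,3],P0[:3,:3],6,1)])
```

```text
59.15 [ 0.52401361 -0.23249937  0.31849121] [ 0.5 -0.1 -2.7] [ 1.22  0.89 -0.99  1.39 -0.21  1.47  1.89] 0.008407395581638666
8 x [[0.0, 0.81, 0.22],[0.73, 0.0, 0.0],1] ->  [ 0.536 -0.078  0.369] err mm [-0.9 -0.3  0.2] 
6 x [[-0.01, 0.63, 0.33],[0.68, 0.0, 0.0],1] ->  [0.544 0.005 0.305] err mm [ 0.7 -0.2 -0.4]
```

View pics/w7.png

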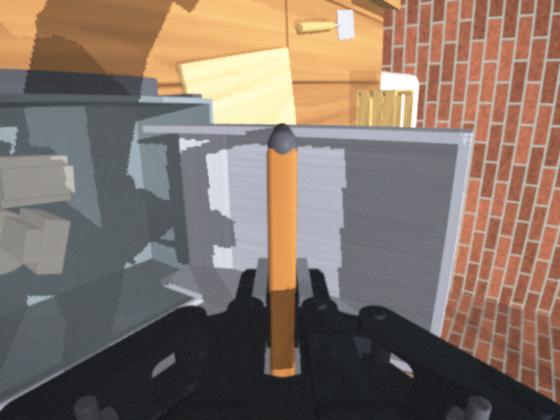

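The view past the grip shows an empty tray, with pieces in the hopper at (35,180) and (35,240). The wrist force of 2.7 N matches the bare tray. Returning.

Emit:
play_rows --plan '[[[0,0.81,0.22],[0.73,0,0],1],[[0,0.81,0.22],[0.73,0,0],1],[[0,0.81,0.22],[0.73,0,0],1],[[0,0.81,0.22],[0.73,0,0],1],[[0,0.81,0.22],[0.73,0,0],1],[[0,0.81,0.22],[0.73,0,0],1],[[0,0.81,0.22],[0.73,0,0],1],[[0,0.81,0.22],[0.73,0,0],1],[[-0.01,0.63,0.33],[0.68,0,0],1],[[-0.01,0.63,0.33],[0.68,0,0],1],[[-0.01,0.63,0.33],[0.68,0,0],1],[[-0.01,0.63,0.33],[0.68,0,0],1],[[-0.01,0.63,0.33],[0.68,0,0],1],[[-0.01,0.63,0.33],[0.68,0,0],1]]'

```text
clock: 60.95
position: [0.5437, 0.0059, 0.3052]
tool_rot: [-2.615, 0.003, 3.065]
force: [-0.0, -0.8, -3.7]
grip_width: 0.0088
finger_force: 108.6
```

Run:
```python
from h import *
s=bot.observe();print(s["clock"],s["position"],s["force"].round(1))
for cam in ("top","scene"):
    f=grab_frame(cam);C=cloud(f);m=f["depth"]>0
    B=C[m&(C[...,2]>.006)&(C[...,2]<.014)&(C[...,0]>.36)&(C[...,0]<.6)&(C[...,1]>-.05)&(C[...,1]<.3)]
    print(cam,"board",rect(B))
    for n in("offcut_a","rosette_a"):
        for r in regions_of(n,cam):
            if r["p"]>.3:
                P=C[r["mask"]&m]
                if len(P): print(n,round(r["p"],2),np.median(P,0).round(3))
T1=tray_at(np.array([.4767,.127,.18]),-81.7);T2=tray_at(np.array([.4767,.127,.05]),-81.7)
plan([(T1[:3,3],T1[:3,:3],11,1),(T2[:3,3],T2[:3,:3],6,1)])
```

```text
60.95 [0.54374081 0.00586813 0.30515625] [-0.  -0.8 -3.7]
top board (array([0.4216, 0.126 ]), array([0.3415, 0.1153]), -86.9)
offcut_a 0.57 [ 0.506 -0.221  0.033]
offcut_a 0.52 [ 0.472 -0.281  0.036]
offcut_a 0.45 [ 0.548 -0.246  0.093]
offcut_a 0.45 [0.791 0.157 0.018]
rosette_a 0.67 [ 0.472 -0.282  0.036]
rosette_a 0.52 [ 0.627 -0.214  0.326]
scene board (array([0.4799, 0.1276]), array([0.3435, 0.2388]), 89.9)
offcut_a 0.55 [ 0.479 -0.275  0.038]
offcut_a 0.44 [ 0.5   -0.248  0.035]
rosette_a 0.61 [ 0.55  -0.284  0.034]
11 x [[0.26, 0.56, -0.28],[0.0, -0.07, -0.12],1] ->  [0.468 0.174 0.295] err mm [-1.8 -0.1 -0.4] 
6 x [[-0.01, 0.43, 0.75],[0.0, 0.01, 0.0],1] ->  [0.47  0.174 0.166] err mm [-0.1 -0.3 -0.1]
```

Emit:
play_rows --plan '[[[0.26,0.56,-0.28],[0,-0.07,-0.12],1],[[0.26,0.56,-0.28],[0,-0.07,-0.12],1],[[0.26,0.56,-0.28],[0,-0.07,-0.12],1],[[0.26,0.56,-0.28],[0,-0.07,-0.12],1],[[0.26,0.56,-0.28],[0,-0.07,-0.12],1],[[0.26,0.56,-0.28],[0,-0.07,-0.12],1],[[0.26,0.56,-0.28],[0,-0.07,-0.12],1],[[0.26,0.56,-0.28],[0,-0.07,-0.12],1],[[0.26,0.56,-0.28],[0,-0.07,-0.12],1],[[0.26,0.56,-0.28],[0,-0.07,-0.12],1],[[0.26,0.56,-0.28],[0,-0.07,-0.12],1],[[-0.01,0.43,0.75],[0,0.01,0],1],[[-0.01,0.43,0.75],[0,0.01,0],1],[[-0.01,0.43,0.75],[0,0.01,0],1],[[-0.01,0.43,0.75],[0,0.01,0],1],[[-0.01,0.43,0.75],[0,0.01,0],1],[[-0.01,0.43,0.75],[0,0.01,0],1],[[0,0,0],[0,0,0],1]]'

```text
clock: 63.5
position: [0.469, 0.1737, 0.1634]
tool_rot: [-2.616, -0.006, -2.993]
force: [0.4, -0.2, -1.8]
grip_width: 0.0086
finger_force: 108.7
```

```bash
cat > m.py <<'E'
from h import *
def meas(dz):
    for cam in ("wrist","top","scene"):
        f=grab_frame(cam);C=cloud(f);m=f["depth"]>0
        def sel(zl,zh): return C[m&(C[...,2]>zl)&(C[...,2]<zh)&(C[...,0]>.33)&(C[...,0]<.62)&(C[...,1]>-.02)&(C[...,1]<.28)]
        W=sel(.049+dz,.068+dz);B=sel(.006,.0135)
        print(cam,"wall",rect(W) if len(W)>9 else 0,"board",rect(B) if len(B)>9 else 0)
        if cam=="wrist": w=f
    return w
E
python3 - <<'E'
from m import *
s=bot.observe();print(s["clock"],s["position"],s["force"].round(1))
w=meas(.045);save(w,"w8")
t=now()@np.linalg.inv(G);print(t.round(3))
E
```

```text
63.5 [0.46896799 0.17369939 0.16340264] [ 0.4 -0.2 -1.8]
wrist wall (array([0.4756, 0.1261]), array([0.2214, 0.1379]), -81.5) board (array([0.4764, 0.1268]), array([0.2607, 0.1896]), -81.9)
top wall (array([0.4746, 0.1295]), array([0.2224, 0.1366]), -81.2) board (array([0.4805, 0.1311]), array([0.2952, 0.2787]), 89.7)
scene wall (array([0.4731, 0.1285]), array([0.2277, 0.1387]), -80.9) board (array([0.4756, 0.1307]), array([0.2951, 0.2882]), -89.7)
[[ 0.148  0.989  0.003  0.476]
 [-0.989  0.148  0.001  0.127]
 [ 0.001 -0.003  1.     0.05 ]
 [ 0.     0.     0.     1.   ]]
```

View pics/w8.png

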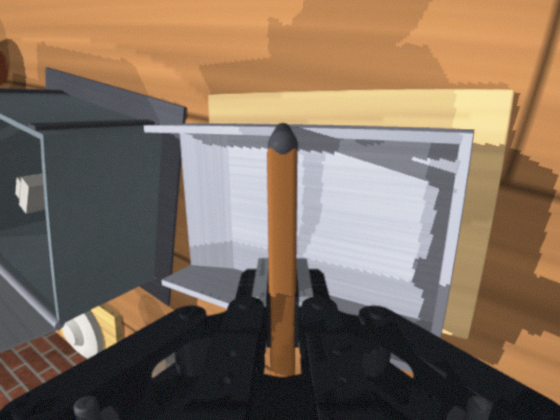

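The wrist view shows the empty tray hanging level above its board. The measured centres agree within 1 mm, (0.4756, 0.1261) against (0.4764, 0.1268). Lowering.

Run:
```python
from h import *
M=now();p=M[:3,3]
B=Rz(-.3)@M[:3,:3]
A=plan([(p+[.0008,.0007,-.034],B,4,1),(p+[.0008,.0007,-.040],B,3,1)])
g=A.copy()
plan([(A[:3,3]-.11*A[:3,2],None,6,-.4)],A)
```

```text
4 x [[-0.01, 0.18, 0.29],[0.0, 0.0, 0.01],1] ->  [0.47  0.176 0.131] err mm [-0.   0.5 -0.1] 
3 x [[0.0, 0.03, 0.07],[0.0, 0.01, 0.0],1] ->  [0.471 0.175 0.126] err mm [ 0.  -0.2  0.2] 
6 x [[0.0, 0.0, -0.73],[0.0, 0.0, 0.0],-0.4] ->  [0.463 0.229 0.22 ] err mm [ 0.  -0.2 -0.4]
```

Emit:
play_rows --plan '[[[-0.01,0.18,0.29],[0,0,0.01],1],[[-0.01,0.18,0.29],[0,0,0.01],1],[[-0.01,0.18,0.29],[0,0,0.01],1],[[-0.01,0.18,0.29],[0,0,0.01],1],[[0,0.03,0.07],[0,0,0],1],[[0,0.03,0.07],[0,0,0],1],[[0,0,0],[0,0,0],1]]'

```text
clock: 64.53
position: [0.4703, 0.1747, 0.1271]
tool_rot: [-2.617, -0.001, -2.999]
force: [0.1, 0.8, -2.0]
grip_width: 0.0087
finger_force: 108.6
```

Emit:
play_rows --plan '[[[0,0.02,0.035],[0,0,0],1],[[0,0.02,0.035],[0,0,0],1],[[0,0,0],[0,0,0],1]]'

```text
clock: 64.9
position: [0.4703, 0.1748, 0.1251]
tool_rot: [-2.617, -0.001, -2.999]
force: [-0.5, 0.9, -0.6]
grip_width: 0.0086
finger_force: 109.1
```

Run:
```python
from m import *
s=bot.observe();print(s["clock"],s["position"],s["force"].round(1))
meas(.004)
```

```text
64.9 [0.47027283 0.1747901  0.12513491] [-0.5  0.9 -0.6]
wrist wall (array([0.4772, 0.1274]), array([0.2209, 0.1381]), -81.6) board (array([0.4707, 0.126 ]), array([0.2604, 0.1781]), -81.9)
top wall (array([0.4779, 0.1301]), array([0.2246, 0.1352]), -82.8) board (array([0.4913, 0.1282]), array([0.3005, 0.2515]), 88.6)
scene wall (array([0.473 , 0.1297]), array([0.2253, 0.1394]), -81.9) board (array([0.4753, 0.1301]), array([0.2996, 0.2889]), 89.9)
```

Emit:
play_rows --plan '[[[0,0,0],[0,0,0],0.6],[[0,0,0],[0,0,0],0.5],[[0,0,0],[0,0,0],0.2],[[0,0,0],[0,0,0],0],[[0,0,-0.5],[0,0,0],0],[[0,0,-0.75],[0,0,0],0],[[0,0,-0.75],[0,0,0],0],[[0,0,-0.75],[0,0,0],0],[[0,0,-0.75],[0,0,0],0],[[0,0,-0.75],[0,0,0],0.2],[[0,0,-0.75],[0,0,0],0.35]]'

```text
clock: 66.42
position: [0.4613, 0.2374, 0.2343]
tool_rot: [-2.617, -0.001, -2.999]
force: [0.0, 0.0, 0.4]
grip_width: 0.0278
finger_force: 0.0
```

Run:
```python
from m import *
s=bot.observe();print(s["clock"],s["position"],s["force"].round(1),s["qpos"].round(2))
meas(.004)
# cover bar now
for cam in("top","scene"):
    f=grab_frame(cam);C=cloud(f)
    B=C[(f["depth"]>0)&(C[...,2]>.372)&(C[...,2]<.405)&(C[...,0]>.58)&(C[...,0]<.66)&(C[...,1]>-.3)&(C[...,1]<-.12)]
    print(cam,len(B),B.mean(0).round(4),B[:,0].min(),B[:,0].max(),B[:,2].max())
g=.36
A=plan([((.50,.12,.42),down(175),8,.35),((.6222,-.2245,.46),down(85.6),12,.35)])
```

```text
66.425 [0.46129277 0.23740541 0.23433149] [0.  0.  0.4] [-0.28  0.64 -0.81  1.72  0.75  1.5   0.36]
wrist wall (array([0.4762, 0.1276]), array([0.2208, 0.1377]), -81.9) board (array([0.4767, 0.1268]), array([0.2614, 0.1907]), -81.9)
top wall (array([0.4767, 0.1308]), array([0.2224, 0.1377]), -81.2) board (array([0.477 , 0.1293]), array([0.2985, 0.2852]), -90.0)
scene wall (array([0.4744, 0.1268]), array([0.2231, 0.1372]), -81.5) board (array([0.4743, 0.13  ]), array([0.296 , 0.2887]), -88.5)
top 261 [ 0.6195 -0.2167  0.3901] 0.6101617503427067 0.6306853539333903 0.3978741870095995
scene 179 [ 0.6208 -0.2218  0.3893] 0.6101482659559563 0.6311257236502823 0.39759937053311306
8 x [[-0.19, -0.85, -0.73],[-0.44, 0.05, 0.19],0.35] ->  [0.501 0.119 0.42 ] err mm [ 0.6 -0.9 -0. ] 
14 x [[-1.05, -0.47, -0.12],[0.0, 0.0, 0.74],0.35] ->  [ 0.621 -0.224  0.46 ] err mm [-1.   0.4  0.3] BIG
```

Run:
```python
from h import *
R=Ro.from_euler("xyz",[3.1416,0,1.486]).as_matrix()
A=plan([((.50,.06,.45),R,12,.35),((.62,-.2245,.46),R,13,.35)])
```

```text
12 x [[-0.66, -0.61, -0.53],[-0.21, 0.26, 0.97],0.35] ->  [0.501 0.061 0.45 ] err mm [ 1.   0.7 -0.4] 
13 x [[-0.84, 0.44, -0.03],[0.0, 0.0, 0.0],0.35] ->  [ 0.622 -0.223  0.459] err mm [ 2.2  1.8 -0.7]
```

Emit:
play_rows --plan '[[[-0.66,-0.61,-0.53],[-0.21,0.26,0.97],0.35],[[-0.66,-0.61,-0.53],[-0.21,0.26,0.97],0.35],[[-0.66,-0.61,-0.53],[-0.21,0.26,0.97],0.35],[[-0.66,-0.61,-0.53],[-0.21,0.26,0.97],0.35],[[-0.66,-0.61,-0.53],[-0.21,0.26,0.97],0.35],[[-0.66,-0.61,-0.53],[-0.21,0.26,0.97],0.35],[[-0.66,-0.61,-0.53],[-0.21,0.26,0.97],0.35],[[-0.66,-0.61,-0.53],[-0.21,0.26,0.97],0.35],[[-0.66,-0.61,-0.53],[-0.21,0.26,0.97],0.35],[[-0.66,-0.61,-0.53],[-0.21,0.26,0.97],0.35],[[-0.66,-0.61,-0.53],[-0.21,0.26,0.97],0.35],[[-0.66,-0.61,-0.53],[-0.21,0.26,0.97],0.35],[[-0.84,0.44,-0.03],[0,0,0],0.35],[[-0.84,0.44,-0.03],[0,0,0],0.35],[[-0.84,0.44,-0.03],[0,0,0],0.35],[[-0.84,0.44,-0.03],[0,0,0],0.35],[[-0.84,0.44,-0.03],[0,0,0],0.35],[[-0.84,0.44,-0.03],[0,0,0],0.35],[[-0.84,0.44,-0.03],[0,0,0],0.35],[[-0.84,0.44,-0.03],[0,0,0],0.35]]'

```text
clock: 69.18
position: [0.5761, -0.1148, 0.4556]
tool_rot: [3.141, -0.001, 1.493]
force: [-0.1, -0.5, 1.1]
grip_width: 0.0274
finger_force: 0.0
```

Run:
```python
from h import *
s=bot.observe();print(s["clock"],s["position"],s["tool_rot"],s["qpos"].round(2))
f=grab_frame("wrist");C=cloud(f)
B=C[(f["depth"]>0)&(C[...,2]>.38)&(C[...,2]<.405)&(C[...,0]>.58)&(C[...,0]<.66)&(C[...,1]>-.3)&(C[...,1]<-.12)]
print(len(B),rect(B) if len(B)>9 else 0)
R=Ro.from_euler("xyz",[3.1416,0,1.486]).as_matrix()
A=plan([((.622,-.2235,.455),R,5,.35),((.622,-.2235,.384),None,5,.35)])
```

```text
69.175 [ 0.57610217 -0.11482814  0.45560756] [ 3.14076560e+00 -1.06752870e-03  1.49257961e+00] [ 0.41  0.35 -0.45  1.36  0.15  1.47 -0.11]
317 (array([ 0.6283, -0.1645]), array([0.0168, 0.0098]), -49.3)
5 x [[-0.81, 0.43, 0.0],[0.0, 0.0, 0.0],0.35] ->  [ 0.622 -0.223  0.455] err mm [0.1 0.1 0.2] 
5 x [[0.0, 0.0, 0.57],[0.0, 0.0, 0.0],0.35] ->  [ 0.622 -0.223  0.384] err mm [ 0.1  0.1 -0. ]
```

Emit:
play_rows --plan '[[[-0.81,0.43,0],[0,0,0],0.35],[[-0.81,0.43,0],[0,0,0],0.35],[[-0.81,0.43,0],[0,0,0],0.35],[[-0.81,0.43,0],[0,0,0],0.35],[[-0.81,0.43,0],[0,0,0],0.35],[[0,0,0],[0,0,0],0.35],[[0,0,0.57],[0,0,0],0.35],[[0,0,0.57],[0,0,0],0.35],[[0,0,0.57],[0,0,0],0.35],[[0,0,0.57],[0,0,0],0.35],[[0,0,0.57],[0,0,0],0.35],[[0,0,0],[0,0,0],0.35],[[0,0,0],[0,0,0],1],[[0,0,0],[0,0,0],1],[[0,0,0],[0,0,0],1],[[0,0,0],[0,0,0],1],[[0,0,0],[0,0,0],1]]' --newtons 30

```text
clock: 71.35
position: [0.6215, -0.2185, 0.3848]
tool_rot: [3.14, -0.001, 1.493]
force: [0.5, -0.8, 4.1]
grip_width: 0.0103
finger_force: 29.7
```

Run:
```python
from h import *
s=bot.observe();print(s["clock"],s["position"],s["tool_rot"],s["grip_width"],s["force"].round(1))
def arc(a,n):
    t=np.radians(np.array(a));dy=-np.diff(.252*np.cos(t))/.025;dz=-np.diff(.252*np.sin(t))/.025
    for k in range(len(dy)): print(round(a[k+1],1),[0,round(dy[k],2),round(dz[k],2)])
arc(list(np.linspace(84.6,16.6,18)),0);print();arc([16.6,14,11.5,9,7,5,4,3,2,1,.5,0],0)
```

```text
71.35 [ 0.62153107 -0.21851788  0.38484875] [ 3.13972048e+00 -9.26652729e-04  1.49267535e+00] 0.01026879608637561 [ 0.5 -0.8  4.1]
80.6 [0, np.float64(-0.7), np.float64(0.09)]
76.6 [0, np.float64(-0.69), np.float64(0.14)]
72.6 [0, np.float64(-0.68), np.float64(0.19)]
68.6 [0, np.float64(-0.66), np.float64(0.23)]
64.6 [0, np.float64(-0.65), np.float64(0.28)]
60.6 [0, np.float64(-0.62), np.float64(0.32)]
56.6 [0, np.float64(-0.6), np.float64(0.37)]
52.6 [0, np.float64(-0.57), np.float64(0.41)]
48.6 [0, np.float64(-0.54), np.float64(0.45)]
44.6 [0, np.float64(-0.51), np.float64(0.48)]
40.6 [0, np.float64(-0.48), np.float64(0.52)]
36.6 [0, np.float64(-0.44), np.float64(0.55)]
32.6 [0, np.float64(-0.4), np.float64(0.58)]
28.6 [0, np.float64(-0.36), np.float64(0.61)]
24.6 [0, np.float64(-0.32), np.float64(0.63)]
20.6 [0, np.float64(-0.27), np.float64(0.65)]
16.6 [0, np.float64(-0.22), np.float64(0.67)]

14 [0, np.float64(-0.12), np.float64(0.44)]
11.5 [0, np.float64(-0.1), np.float64(0.43)]
9 [0, np.float64(-0.08), np.float64(0.43)]
7 [0, np.float64(-0.05), np.float64(0.35)]
5 [0, np.float64(-0.04), np.float64(0.35)]
4 [0, np.float64(-0.01), np.float64(0.18)]
3 [0, np.float64(-0.01), np.float64(0.18)]
2 [0, np.float64(-0.01), np.float64(0.18)]
1 [0, np.float64(-0.0), np.float64(0.18)]
0.5 [0, np.float64(-0.0), np.float64(0.09)]
0 [0, np.float64(-0.0), np.float64(0.09)]
```

Emit:
play_rows --plan '[[[0,-0.35,0.04],[0,0,0],1],[[0,-0.35,0.05],[0,0,0],1],[[0,-0.69,0.14],[0,0,0],1],[[0,-0.68,0.19],[0,0,0],1],[[0,-0.66,0.23],[0,0,0],1],[[0,-0.65,0.28],[0,0,0],1],[[0,-0.62,0.32],[0,0,0],1],[[0,-0.6,0.37],[0,0,0],1],[[0,-0.57,0.41],[0,0,0],1],[[0,-0.54,0.45],[0,0,0],1],[[0,-0.51,0.48],[0,0,0],1],[[0,-0.48,0.52],[0,0,0],1],[[0,-0.44,0.55],[0,0,0],1],[[0,-0.4,0.58],[0,0,0],1],[[0,-0.36,0.61],[0,0,0],1],[[0,-0.32,0.63],[0,0,0],1],[[0,-0.27,0.65],[0,0,0],1],[[0,-0.22,0.67],[0,0,0],1]]'

```text
clock: 73.6
position: [0.4047, -0.2015, 0.2048]
tool_rot: [3.139, -0.001, 1.493]
force: [9.7, -3.4, -0.8]
grip_width: 0.0109
finger_force: 29.4
```

Emit:
play_rows --plan '[[[0,-0.08,0.44],[0,0,0],1],[[0,-0.08,0.43],[0,0,0],1],[[0,-0.06,0.43],[0,0,0],1],[[0,-0.05,0.35],[0,0,0],1],[[0,-0.04,0.3],[0,0,0],1],[[0,-0.01,0.18],[0,0,0],1],[[0,-0.01,0.15],[0,0,0],1],[[0,-0.01,0.12],[0,0,0],1],[[0,0,0.1],[0,0,0],1],[[0,0,0.1],[0,0,0],1]]'

```text
clock: 74.85
position: [0.3958, -0.2007, 0.1397]
tool_rot: [3.141, -0.001, 1.493]
force: [-3.7, -3.0, 1.7]
grip_width: 0.0107
finger_force: 30.6
```

Emit:
play_rows --plan '[[[0,0,0.08],[0,0,0],1],[[0,0,0.08],[0,0,0],1],[[0,0,0.08],[0,0,0],1],[[0,0,0],[0,0,0],1]]'

```text
clock: 75.35
position: [0.3958, -0.2008, 0.1347]
tool_rot: [3.141, -0.0, 1.492]
force: [-13.0, -0.1, 32.6]
grip_width: 0.0109
finger_force: 36.4
```

Run:
```python
from h import *
s=bot.observe();print(s["clock"],s["position"],s["force"].round(1))
for cam in("top","scene","wrist"):
    f=grab_frame(cam);C=cloud(f)
    P=C[(f["depth"]>0)&(C[...,0]>.46)&(C[...,0]<.63)&(C[...,1]>-.31)&(C[...,1]<-.12)&(C[...,2]>.12)&(C[...,2]<.17)]
    A=np.c_[P[:,:2],np.ones(len(P))];q=np.linalg.lstsq(A,P[:,2],rcond=None)[0];print(cam,len(P),np.degrees(np.arctan(q[:2])).round(2),np.median(P[:,2]).round(4))
```

```text
75.35 [ 0.39577453 -0.20082169  0.1346732 ] [-13.   -0.1  32.6]
top 3924 [-0.   -0.03] 0.1407
scene 2522 [ 0.06 -0.02] 0.1422
wrist 34750 [0.16 0.23] 0.1412
```

Emit:
play_rows --plan '[[[0,0,-0.06],[0,0,0],1],[[0,0,0],[0,0,0],0.7],[[0,0,0],[0,0,0],0.5],[[0,0,0],[0,0,0],0.37],[[0,0,0],[0,0,0],0.37],[[0,0,0],[0,0,0],0.37],[[0,0,-0.2],[0,0,0],0.37],[[0,0,-0.5],[0,0,0],0.37],[[0,0,-0.8],[0,0,0],0.37],[[0,0,-1],[0,0,0],0.37],[[0,0,-1],[0,0,0],0.37],[[0,0,-1],[0,0,0],0.37],[[0,0,-1],[0,0,0],0.37],[[0,0,-1],[0,0,0],0.37],[[0,0,0],[0,0,0],0.37]]'

```text
clock: 77.38
position: [0.3964, -0.2009, 0.3001]
tool_rot: [3.137, 0.0, 1.493]
force: [0.0, -0.9, -0.8]
grip_width: 0.0269
finger_force: 0.0
```

Run:
```python
from m import *
s=bot.observe();print(s["clock"],s["position"],s["force"].round(1))
for cam in("top","scene","wrist"):
    f=grab_frame(cam);C=cloud(f)
    if cam=="scene":save(f,"end")
    P=C[(f["depth"]>0)&(C[...,0]>.46)&(C[...,0]<.63)&(C[...,1]>-.31)&(C[...,1]<-.12)&(C[...,2]>.12)&(C[...,2]<.17)]
    A=np.c_[P[:,:2],np.ones(len(P))];q=np.linalg.lstsq(A,P[:,2],rcond=None)[0];print(cam,len(P),np.degrees(np.arctan(q[:2])).round(2),np.median(P[:,2]).round(4))
    if cam!="wrist":
        for n in ["brush","spatula","bowl","can","jar"]:
            for r in regions_of(n,cam)[:1]: print(n,np.median(C[r["mask"]&(f["depth"]>0)],0).round(3))
meas(.004)
```

```text
77.375 [ 0.39644913 -0.20088718  0.30011726] [ 0.  -0.9 -0.8]
top 3861 [-0.01 -0.08] 0.1411
brush [0.791 0.154 0.018]
spatula [0.302 0.496 0.004]
bowl [ 0.4   -0.538  0.027]
can [0.675 0.438 0.073]
jar [ 0.542 -0.214  0.14 ]
scene 2517 [-0.2   0.13] 0.1425
brush [0.791 0.143 0.019]
spatula [0.302 0.489 0.009]
bowl [ 0.383 -0.52   0.028]
can [0.681 0.428 0.068]
jar [ 0.77  -0.089  0.083]
wrist 37316 [-0.13 -0.  ] 0.1414
wrist wall 0 board (array([ 0.4312, -0.0109]), array([0.0621, 0.0122]), -3.6)
top wall (array([0.4768, 0.1303]), array([0.2215, 0.1377]), -81.2) board (array([0.4744, 0.1331]), array([0.2929, 0.2853]), 89.7)
scene wall (array([0.4741, 0.126 ]), array([0.2276, 0.1394]), -81.5) board (array([0.4743, 0.1294]), array([0.2994, 0.2888]), -89.7)
```

View pics/end.png

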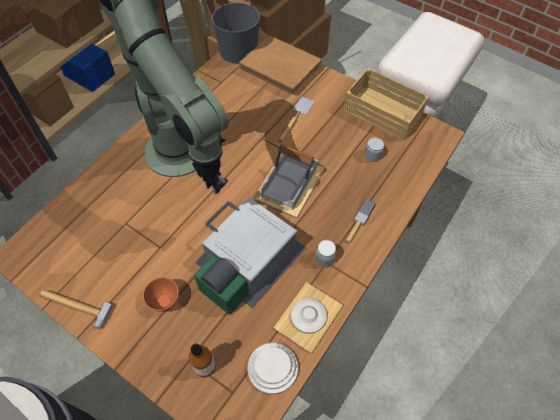

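The final scene view shows the cover closed flat at (250,240) and the empty tray centred on its board at (290,185). No pieces are left on the bench, the other things are where they were, and the gripper is clear. Handing in.

```bash
python3 -c "
from workcell import bot
print(bot.job_done())"
```

```text
the job is handed in; nothing more can be done
None
```

I handed the job in at about 77 s: all four plaster pieces went into the hopper in one tip, the empty tray is centred on its board to within about 1 mm, the cover was lowered gently and rests closed, and the last pictures show everything else where it was.

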